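Stack two watches on their support dies for the case press

TASK

Lay out two watches for the case press. On the silver plate, stand the blue support die in the middle with its recess up, lay the larger watch, the steel one, dial up in the recess, and set the white push die, stud-hole side up, centred on that watch; on the brass plate, stand the orange support die with the smaller, gold watch dial up in its recess. Set everything down level and well centred, let go of it all, never tip a watch over, and leave the screw jar and the clear box where they stand.

Things in the scene. Friction and masses are not known exactly. Their poses are not given: they have to be found in the camera images.
- steel_plate: Fixed round press plate of silver-coloured metal, 84 mm in diameter, 8 mm high, flat top with an engraved dark centring ring of 68 mm diameter and a dark centre dot. It lies on a dark green work mat 2 mm thick that covers the whole work area. Origin: centre of its underside (on the mat, z = 0.002); z up; the top is 8 mm above the origin.
- brass_plate: Fixed round press plate of brass-coloured metal, otherwise the same as the silver one (84 mm diameter, 8 mm high). Origin: centre of its underside, z up.
- blue_die: Loose blue plastic support die, the larger one: round puck 60 mm in diameter, 16 mm high, with three dark grooves round the side; in its top a round recess 48 mm in diameter and 3 mm deep (recess floor 13 mm above the origin, rim 6 mm wide and 16 mm above the origin). Mass about 70 g. Origin: centre of its underside; z up; round, so yaw does not matter. Starts upright on the mat, recess up.
- orange_die: Loose orange plastic support die, the smaller one: round puck 46 mm in diameter, 16 mm high, same grooves; recess 34 mm in diameter, 3 mm deep (floor 13 mm above the origin, rim 6 mm wide and 16 mm above the origin). About 70 g. Origin: centre of its underside; z up. Starts upright on the mat, recess up.
- steel_watch: Loose steel watch head, no strap, the larger: 42 mm over the lugs, 37 mm over the crown, 8 mm thick; solid case -17 to +16 mm in x and -15 to +18 mm in y, 7 mm high. About 30 g; z up through the dial, y towards the crown, x along the lugs. Starts flat on the mat, dial up, any yaw. Origin: centre of the underside. Sides slope in towards the top: grip across y, firmly (18 N), tips 2 to 3 mm above the mat.
- gold_watch: Loose gold-coloured watch head, no strap, the smaller: 29 mm over the lugs, 27 mm over the crown, 8 mm thick; solid case -12 to +12 mm in x and -10 to +13 mm in y, 7 mm high. About 20 g; z up through the dial, y towards the crown, x along the lugs. Starts flat on the mat, dial up, any yaw. Origin: centre of the underside. Sides slope in towards the top: grip across y, firmly (18 N), tips 2 to 3 mm above the mat.
- push_die: Loose white plastic push die: round cap 32 mm in diameter, 14 mm high, hollow below (a bore of 24 mm, 5 mm deep, that leaves a 4 mm lip to bear on the watch's rim), flat on top with a dark stud hole in the middle and one grey line round the side. About 40 g. Origin: centre of its underside; z up. Starts upright, stud hole up.
- parts_jar: Bystander, loose: clear round screw jar with brass-coloured and pale watch parts inside, 42 mm in diameter, 20 mm high. Origin: centre of its underside. Must stay where it is.
- clear_box: Bystander, loose: clear plastic box with lid and a brass-coloured disc inside, 55 x 63 x 19 mm (x, y, z of its own frame). Origin: centre of its underside. Must stay where it is.

How it is judged:
By the outcome, as a careful person would: the job done as asked, in the order asked, and still so for the second after the job is handed in, with the robot touching nothing.
It also fails if it takes over 104 s, if anything falls off the work surface, if the arm or the gripper's body presses on something with over 40 N, if the wrist force passes 120 N, or if a joint passes its speed limit or range.

ROBOT

A 6-joint arm with a two-finger parallel gripper is mounted at the origin on a cart in front of the work surface, level with it; the furniture and walls round the work are solid. World frame = base frame: x ahead of the robot, y to its left, z up, the work surface at z = 0. Lengths are in m, angles in degrees, forces in N, time in s.
With the tool pointing down it reaches from about 0.4 to 0.825 m from the base axis. Payload 7 kg.
Tool frame: the origin (TCP) lies midway between the tips of the shut fingers; the grasp point (between the pads) lies 19 mm behind it; z points along the fingers, y is the direction in which the jaws open and shut (so a half turn about z gives the same grasp; the last joint's range is limited). The gripper opens to 85 mm and grips with 20 to 120 N. Pads are 22 mm wide; open, the fingers measure 114 mm over their backs; the gripper's body (76 mm by 85 mm) begins 54 mm behind the grasp point. The pads swing forward as they close: fully open they stand 13 mm farther back than shut.
Start: joints at [-51.962, 20.546, 0.682, 0, -70.136, -16.507], TCP at [0.248, -0.628, 0.203] pointing down, gripper open.
Joint ranges: [-176.03, 176.03], [-82.01, 121.73], [-58.28, 71.71], [-173.87, 95.51], [-174.79, -0.11], [-173.66, 173.66]. Speed limits (degrees/s): [136.94, 136.94, 172.46, 180, 180, 180].

INTERFACE

Orientations are given as a 3x3 rotation matrix whose columns are the frame's x, y, z axes.
In Python, from bench import * gives the robot as it stands. The module is installed in compiled form; this text tells all that it offers.
- The arm moves only by the tool arm_command, never from a script. Its argument "moves" is a list of rows, each an object of numbers: "gripper": the closure, from 0 (fully open) to 1 (shut); "tx", "ty", "tz": the shift along the world's x, y, z normalised to -1 to 1, where 1 is 0.4 m; "spin": the turn about the world's z normalised to -1 to 1, where 1 is 0.08 rad. In form: [{"gripper": .., "tx": .., "ty": .., "tz": .., "spin": ..}, ...]. A call has 1 to 8 rows; each row shifts and turns the commanded pose from where the row before left it; what a row does not reach is not made up. A row lasts 1/10 s, in which the tool goes at most 50 mm and 8.59 degrees, less where a joint would pass 70% of its speed; a pose out of reach is approached as far as the arm can. A call with a number of a shift or a turn outside -1 to 1 is refused whole. A call with a gripper value outside its range is refused whole. The fingers move at their own pace and stop on an object; "newtons" is the grip in N (left out, the last holds). Time passes only in rows, so rows that do not move let the fingers close. It gives the time, the measured TCP pose, the force and the opening at its end, in the units of the state.
- observe(): the state, without advancing time (a new reading comes with each control period).
- snapshot(name): name is "side" or "top" or "wrist"; returns the picture (480x640x3 uint8, red, green, blue); there is no depth.
- camera_params(name): a dict with "intrinsics" (3x3 intrinsics, pixels), "rvec" (rotation vector, rad) and "tvec" (3), from world to camera coordinates, as OpenCV has them. Camera axes: x right, y down, z forward; pixel columns grow to the right and rows downward; lengths in m; the calibration is good to about 2 mm. A picture is of the moment at which its call begins: read the wrist's pose just before it. camera_params takes no time and is no camera call; for the wrist camera it gives the pose at the moment of the call.
- hand_in(): hands the job in, once; it reports no verdict.
Trained networks look in the newest picture that a camera, given by its name, has taken for a name from the list of things; names that differ only in an ending like _2 or _b are one class to them, and where a whole thing is asked for, a point or a joint stands for the part that bears it (a point fixed in the world has none). Each returns a list of dicts, best first, with "confidence" (0 to 1); they miss things now and then, are a little off and sometimes report something else, mostly with a low value. They report only what shows in the picture. A call takes as long as a camera call.
- silhouettes(thing, camera): "pixels" (480x640 bool, what is visible of it) and "bbox" ([centre column, centre row, width, height] in pixels, round what is visible of it).
The state is a dict: "time": time; "joints": joint angles; "qd": joint speeds; "joint_torque": joint torques, N m; "ee_pos": TCP position; "orientation": TCP orientation; "contact_force": force on the tool from outside, world axes, zero at the start; "wrist_torque": the same for the moment, N m; "opening": opening from 0.0 (shut) to 1.0 (fully open).
Only numpy, scipy, OpenCV 4.12 (cv2) and the standard library are available. Lean on these libraries where they do the work, as an engineer would, in place of code of your own. Each camera call takes 0.05 s, during which the arm holds its last target. There are 200 camera calls.

## Working session

There is one attempt and no reset: what is moved stays moved. The work goes in short steps, Python scripts to look and compute and a tool call to move; the robot and the scene stay as the last step left them, time stands still between calls to the robot, and variables do not carry over. Pictures are saved under pics/ and viewed, about 12 in all and at most 16, crops included, and the job is handed in when it is done.

Besides the shell and the picture viewer there is one more tool, called after "Request:" as name(argument=value, ...), one argument or row to a line, values as JSON. arm_command: Moves the arm, as the interface text tells. Scaled input: -1 to 1 covers 0.4 m each way for a shift and 0.08 rad each way for a turn. Its arguments: {"type":"object","properties":{"moves":{"type":"array","items":{"type":"object","properties":{"gripper":{"type":"number"},"tx":{"type":"number"},"ty":{"type":"number"},"tz":{"type":"number"},"spin":{"type":"number"}}}},"newtons":{"type":"number"}},"required":["moves"]}

```bash
mkdir -p pics; cat > h.py <<'E'
from bench import *
import numpy as np, cv2
def cam(n):
    p=camera_params(n); return np.array(p["intrinsics"],float),np.array(p["rvec"],float).reshape(3),np.array(p["tvec"],float).reshape(3)
def w(px,z,c):
    K,r,t=c; R=cv2.Rodrigues(r)[0]
    d=R.T@np.linalg.solve(K,[px[0],px[1],1.]); o=-R.T@t
    return o+d*(z-o[2])/d[2]
def proj(P,c): 
    K,r,t=c; return cv2.projectPoints(np.array(P,float).reshape(-1,3),r,t,K,None)[0].reshape(-1,2)
def save(img,f): cv2.imwrite("pics/"+f,img[:,:,::-1])
E
python3 - <<'E'
from h import *
o=observe();print({k:np.round(v,3).tolist() for k,v in o.items()})
im=snapshot("top");save(im,"top0.png");im2=snapshot("side");save(im2,"side0.png")
c=cam("top");print(c)
Z=dict(steel_plate=.01,brass_plate=.01,blue_die=.018,orange_die=.018,steel_watch=.006,gold_watch=.006,push_die=.016,parts_jar=.022,clear_box=.02)
for n,z in Z.items():
    for d in silhouettes(n,"top")[:2]:
        b=d["bbox"];print(n,round(d["confidence"],2),np.round(b,0),np.round(w(b[:2],z,c),3))
E
```

```text
{'time': 0.0, 'joints': [-51.962, 20.593, 0.634, -0.02, -70.137, -16.507], 'qd': [0.07, 0.085, -0.036, -0.026, -0.066, -0.012], 'joint_torque': [0.002, -58.332, 29.341, 6.936, -0.006, 0.0], 'ee_pos': [0.247, -0.627, 0.202], 'orientation': [[-0.93, -0.367, -0.001], [-0.367, 0.93, 0.002], [0.0, 0.002, -1.0]], 'contact_force': [0.152, 0.827, 0.926], 'wrist_torque': [0.035, 0.01, 0.018], 'opening': 0.999}
(array([[554.38111504,   0.        , 327.31999489],
       [  0.        , 554.38111504, 242.26271146],
       [  0.        ,   0.        ,   1.        ]]), array([ 2.1973432 , -2.14002015,  0.15378407]), array([0.12810848, 0.5543736 , 0.82494522]))
steel_plate 0.57 [274. 251.  51.  51.] [0.538 0.226 0.01 ]
brass_plate 0.69 [376. 255.  52.  56.] [0.536 0.065 0.01 ]
blue_die 0.73 [323. 175.  37.  42.] [0.66  0.152 0.018]
orange_die 0.91 [326. 306.  30.  30.] [0.452 0.142 0.018]
steel_watch 0.93 [425. 320.  24.  25.] [ 0.435 -0.015  0.006]
gold_watch 0.55 [220. 311.  16.  19.] [0.442 0.307 0.006]
gold_watch 0.39 [324. 175.  35.  36.] [0.664 0.15  0.006]
push_die 0.81 [435. 184.  18.  17.] [ 0.651 -0.027  0.016]
parts_jar 0.67 [375. 344.  18.  19.] [0.398 0.066 0.022]
clear_box 0.81 [260. 170.  42.  34.] [0.665 0.252 0.02 ]
```

View pics/top0.png

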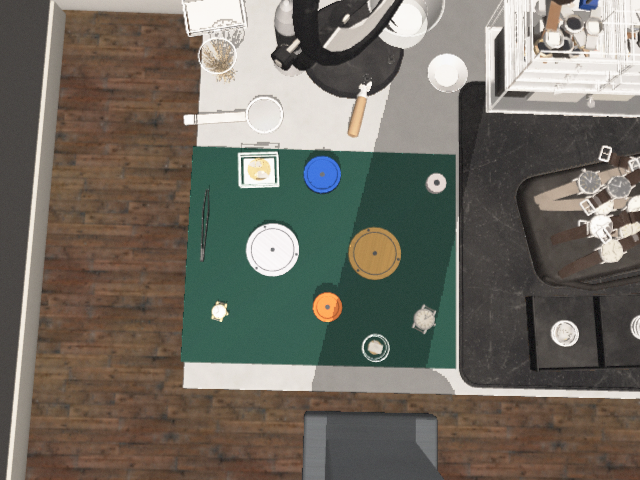

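View pics/side0.png

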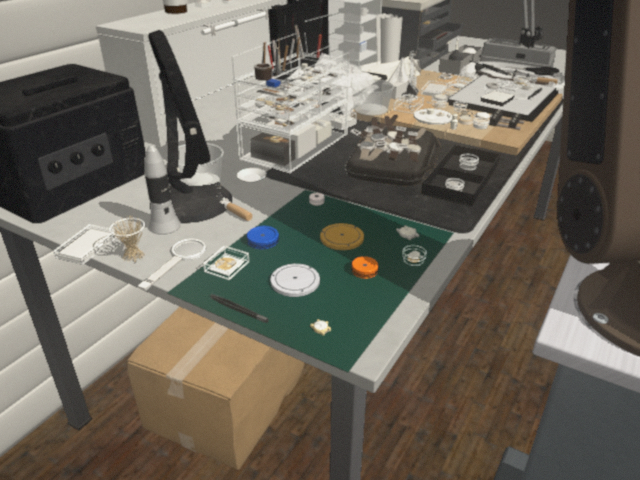

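All nine items show in the top picture at plausible positions. Silver plate is at (273,250), brass (375,254), blue (322,175), orange (327,307), steel watch (425,319), gold watch (219,312) and push die (436,183). I'll head for the blue die while turning the jaws to the x direction.

Request:
arm_command(
  moves=[
    {"gripper": 0,"tx": 0.052,"ty": 0.108,"spin": 0.83},
    {"gripper": 0,"tx": 0.052,"ty": 0.108,"spin": 0.83},
    {"gripper": 0,"tx": 0.052,"ty": 0.108,"spin": 0.83},
    {"gripper": 0,"tx": 0.052,"ty": 0.108,"spin": 0.83},
    {"gripper": 0,"tx": 0.052,"ty": 0.108,"spin": 0.83},
    {"gripper": 0,"tx": 0.052,"ty": 0.108,"spin": 0.83},
  ],
  newtons=25,
)

```text
invalid input
```

Request:
arm_command(
  moves=[
    {"gripper": 0,"tx": 0.052,"ty": 0.108,"spin": 0.83},
    {"gripper": 0,"tx": 0.052,"ty": 0.108,"spin": 0.83},
    {"gripper": 0,"tx": 0.052,"ty": 0.108,"spin": 0.83},
    {"gripper": 0,"tx": 0.052,"ty": 0.108,"spin": 0.83},
    {"gripper": 0,"tx": 0.052,"ty": 0.108,"spin": 0.83},
    {"gripper": 0,"tx": 0.052,"ty": 0.108,"spin": 0.83},
  ],
)

```text
invalid input
```

Request:
arm_command(
  moves=[
    {"gripper": 0,"tx": 0.052,"ty": 0.108,"spin": 0.83},
    {"gripper": 0,"tx": 0.052,"ty": 0.108,"spin": 0.83},
    {"gripper": 0,"tx": 0.052,"ty": 0.108,"spin": 0.83},
    {"gripper": 0,"tx": 0.052,"ty": 0.108,"spin": 0.83},
    {"gripper": 0,"tx": 0.052,"ty": 0.108,"spin": 0.83},
    {"gripper": 0,"tx": 0.052,"ty": 0.108,"spin": 0.83},
    {"gripper": 0},
  ],
)

```text
invalid input
```

```bash
python3 - <<'E'
from h import *
o=observe();print({k:np.round(o[k],3).tolist() for k in("time","joints","ee_pos","orientation")})
c=cam("wrist");im=snapshot("wrist");save(im,"w1.png");K,r,t=c;R=cv2.Rodrigues(r)[0];print(K,-R.T@t,R)
print(w((320,240),.018,c), proj(o["ee_pos"],c))
for n in("blue_die","steel_plate","clear_box","push_die"):
    for d in silhouettes(n,"wrist")[:2]:
        b=d["bbox"];print(n,round(d["confidence"],2),np.round(b,0),np.round(w(b[:2],.018,c),4))
E
```

```text
{'time': 0.55, 'joints': [-51.961, 20.545, 0.679, -0.002, -70.136, -16.504], 'ee_pos': [0.248, -0.628, 0.202], 'orientation': [[-0.93, -0.367, -0.0], [-0.367, 0.93, 0.0], [-0.0, 0.0, -1.0]]}
[[404.65322156   0.         322.30148146]
 [  0.         404.65322156 243.46877898]
 [  0.           0.           1.        ]] [ 0.17956148 -0.65288607  0.37439156] [[-3.67074988e-01  9.30191015e-01 -7.92914929e-04]
 [ 8.92327681e-01  3.52373710e-01  2.82106501e-01]
 [ 2.62692335e-01  1.02846701e-01 -9.59382767e-01]]
[ 0.27484074 -0.61785612  0.018     ] [[318.83330091 289.60414712]]
```

View pics/w1.png

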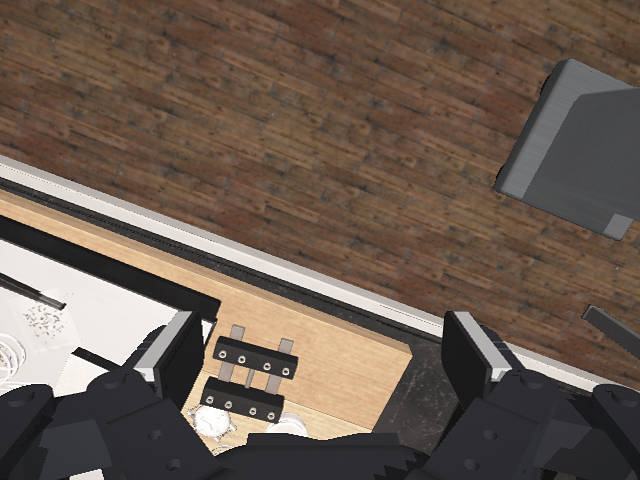

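The wrist view shows only floor and the arm's start area, because the moves were refused. I'll repeat them with every field given.

Request:
arm_command(
  moves=[
    {"gripper": 0,"tx": 0.052,"ty": 0.108,"tz": 0,"spin": 0.83},
    {"gripper": 0,"tx": 0.052,"ty": 0.108,"tz": 0,"spin": 0.83},
    {"gripper": 0,"tx": 0.052,"ty": 0.108,"tz": 0,"spin": 0.83},
    {"gripper": 0,"tx": 0.052,"ty": 0.108,"tz": 0,"spin": 0.83},
    {"gripper": 0,"tx": 0.052,"ty": 0.108,"tz": 0,"spin": 0.83},
    {"gripper": 0,"tx": 0.052,"ty": 0.108,"tz": 0,"spin": 0.83},
  ],
  newtons=25,
)

```text
time: 1.4
ee_pos: [0.373, -0.367, 0.2028]
orientation: [[-0.713, -0.701, 0.001], [-0.701, 0.713, -0.0], [-0.0, -0.001, -1.0]]
contact_force: [1.5, 1.4, -0.3]
opening: 0.999
```

Request:
arm_command(
  moves=[
    {"gripper": 0,"tx": 0.052,"ty": 0.108,"tz": 0,"spin": 0.83},
    {"gripper": 0,"tx": 0.052,"ty": 0.108,"tz": 0,"spin": 0.83},
    {"gripper": 0,"tx": 0.052,"ty": 0.108,"tz": 0,"spin": 0.83},
    {"gripper": 0,"tx": 0.052,"ty": 0.108,"tz": 0,"spin": 0.83},
    {"gripper": 0,"tx": 0.052,"ty": 0.108,"tz": 0,"spin": 0.83},
    {"gripper": 0,"tx": 0.052,"ty": 0.108,"tz": 0,"spin": 0.83},
  ],
)

```text
time: 2.0
ee_pos: [0.4979, -0.1075, 0.203]
orientation: [[-0.385, -0.923, 0.001], [-0.923, 0.385, 0.0], [-0.0, -0.001, -1.0]]
contact_force: [1.1, -0.5, 0.3]
opening: 1.003
```

Request:
arm_command(
  moves=[
    {"gripper": 0,"tx": 0.052,"ty": 0.108,"tz": 0,"spin": 0.83},
    {"gripper": 0,"tx": 0.052,"ty": 0.108,"tz": 0,"spin": 0.83},
    {"gripper": 0,"tx": 0.052,"ty": 0.108,"tz": 0,"spin": 0.83},
    {"gripper": 0,"tx": 0.052,"ty": 0.108,"tz": 0,"spin": 0.83},
    {"gripper": 0,"tx": 0.052,"ty": 0.108,"tz": 0,"spin": 0.83},
    {"gripper": 0,"tx": 0.052,"ty": 0.108,"tz": 0,"spin": 0.83},
    {"gripper": 0,"tx": 0,"ty": 0,"tz": 0,"spin": 0},
  ],
)

```text
time: 2.7
ee_pos: [0.6238, 0.1543, 0.2012]
orientation: [[0.006, -1.0, -0.0], [-1.0, -0.006, -0.0], [0.0, 0.0, -1.0]]
contact_force: [-0.7, -0.6, -0.8]
opening: 1.0
```

```bash
cat >> h.py <<'E'
def look(f,things,z):
    o=observe();c=cam("wrist");im=snapshot("wrist")
    if f: save(im,f)
    print("t",round(o["time"],2),"j",np.round(o["joints"],0),"tcp",np.round(o["ee_pos"],4),"yaw",np.round(np.degrees(np.arctan2(o["orientation"][1][1],o["orientation"][0][1])),1),"open",round(float(o["opening"]),3),"tcp px",proj(o["ee_pos"],c).round(0))
    for n in things:
        for d in silhouettes(n,"wrist")[:1]:
            b=d["bbox"];m=d["pixels"].astype(np.uint8);cs=max(cv2.findContours(m,0,1)[0],key=cv2.contourArea)
            e=cv2.fitEllipse(cs)
            p=np.array([w(q[0],things[n],c)[:2] for q in cs],np.float32);(cx,cy),rad=cv2.minEnclosingCircle(p)
            print(n,round(d["confidence"],2),np.round(b,0),"bbox",np.round(w(b[:2],things[n],c),4)[:2],"ell",np.round(w(e[0],things[n],c),4)[:2],"circ",np.round([cx,cy,rad],4),"rect",np.round(np.array(cv2.minAreaRect(p*1000)[1]),1),round(cv2.minAreaRect(p*1000)[2],1))
    return o,c,im
E
python3 - <<'E'
from h import *
o,c,im=look("w2.png",dict(blue_die=.018,steel_plate=.01,clear_box=.02),0)
E
```

```text
t 2.7 j [ 31.  18.  -4.   0. -69. -31.] tcp [0.6238 0.1543 0.2012] yaw -179.7 open 1.0 tcp px [[319. 285.]]
blue_die 0.88 [281. 206.  65.  67.] bbox [0.6589 0.1536] ell [0.6595 0.1526] circ [0.6595 0.1532 0.0311] rect [61.3 58.6] 45.9
steel_plate 0.96 [408. 282.  83.  82.] bbox [0.5391 0.2289] ell [0.5379 0.227 ] circ [0.5386 0.2285 0.0437] rect [82.9 84.8] 2.1
clear_box 0.59 [277. 310.  63.  71.] bbox [0.6653 0.2537] ell [0.6641 0.2521] circ [0.6648 0.2533 0.0434] rect [56.9 70.8] 4.8
```

View pics/w2.png

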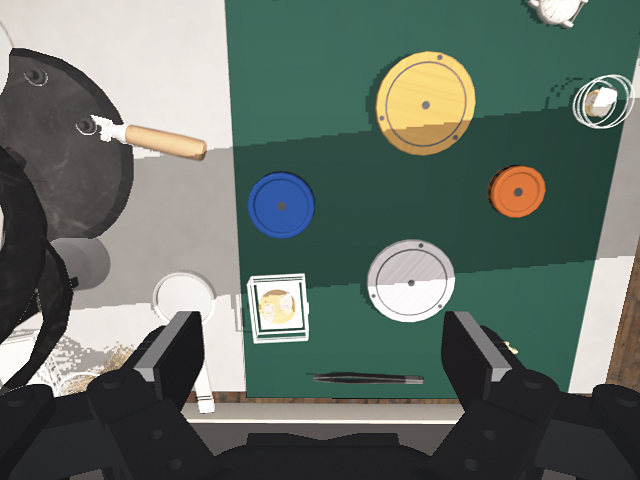

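The wrist view shows the blue die at (281,206), the silver plate dot at (411,282), the box at (277,308) and the orange die at (518,192), all matching the top camera. Next I'll pick up the blue die.

Request:
arm_command(
  moves=[
    {"gripper": 0,"tx": 0.089,"ty": -0.004,"tz": -0.06,"spin": 0},
    {"gripper": 0,"tx": 0,"ty": 0,"tz": -0.12,"spin": 0},
    {"gripper": 0,"tx": 0,"ty": 0,"tz": -0.12,"spin": 0},
    {"gripper": 0,"tx": 0,"ty": 0,"tz": -0.12,"spin": 0},
    {"gripper": 0,"tx": 0,"ty": 0,"tz": -0.05,"spin": 0},
    {"gripper": 0,"tx": 0,"ty": 0,"tz": -0.025,"spin": 0},
    {"gripper": 0,"tx": 0,"ty": 0,"tz": 0,"spin": 0},
  ],
)

```text
time: 3.6
ee_pos: [0.6572, 0.147, 0.004]
orientation: [[-0.001, -1.0, -0.001], [-1.0, 0.001, -0.001], [0.001, 0.001, -1.0]]
contact_force: [0.5, -0.6, 1.0]
opening: 0.997
```

Request:
arm_command(
  moves=[
    {"gripper": 1,"tx": 0,"ty": 0,"tz": 0,"spin": 0},
    {"gripper": 1,"tx": 0,"ty": 0,"tz": 0,"spin": 0},
    {"gripper": 1,"tx": 0,"ty": 0,"tz": 0,"spin": 0},
    {"gripper": 1,"tx": 0,"ty": 0,"tz": 0,"spin": 0},
    {"gripper": 1,"tx": 0,"ty": 0,"tz": 0,"spin": 0},
  ],
)

```text
time: 4.1
ee_pos: [0.658, 0.1483, 0.0051]
orientation: [[0.0, -1.0, 0.001], [-1.0, -0.0, 0.0], [-0.0, -0.001, -1.0]]
contact_force: [0.7, -0.4, 0.4]
opening: 0.148
```

```bash
python3 - <<'E'
from h import *
o,c,im=look("w3.png",dict(blue_die=.018),0)
E
```

```text
t 4.1 j [ 29.  30. -12.   0. -48. -29.] tcp [0.658  0.1483 0.0051] yaw -180.0 open 0.148 tcp px [[319. 286.]]
blue_die 0.73 [315. 302. 137. 136.] bbox [0.6597 0.1506] ell [0.6604 0.1481] circ [0.659  0.1525 0.0318] rect [58.6 56.4] 55.3
```

View pics/w3.png

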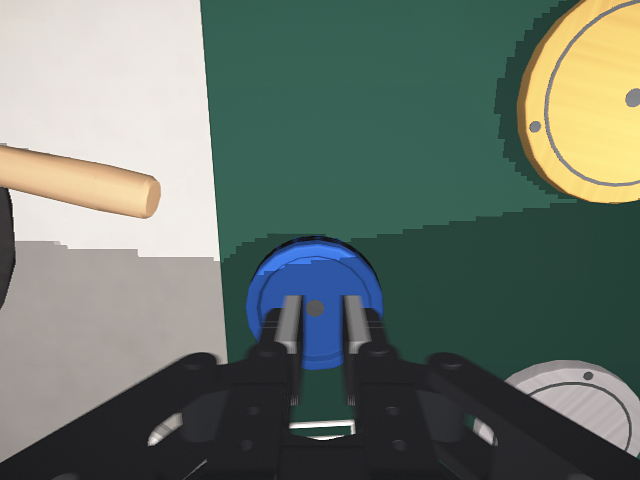

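The view shows the fingers nearly shut above the die top, at columns 280-365 and rows 297-350. The die sits untouched under them. I'll calibrate tip height from the image.

```bash
python3 - <<'E'
from h import *
c=cam("wrist");o=observe();e=o["ee_pos"]
for z in(.005,.01,.015,.018,.02,.025,.03): print(z,proj([[e[0]-.0065,e[1]-.011,z],[e[0]+.0065,e[1]-.011,z],[e[0]-.0065,e[1]+.011,z]],c).round(0).tolist())
print(proj([[.6593,.1525,.015]],c),np.round(o["contact_force"],1))
E
```

```text
0.005 [[334.0, 263.0], [305.0, 263.0], [333.0, 308.0]]
0.01 [[334.0, 267.0], [304.0, 267.0], [334.0, 313.0]]
0.015 [[334.0, 271.0], [304.0, 271.0], [334.0, 318.0]]
0.018 [[335.0, 273.0], [303.0, 273.0], [334.0, 321.0]]
0.02 [[335.0, 275.0], [303.0, 275.0], [334.0, 323.0]]
0.025 [[335.0, 279.0], [303.0, 279.0], [335.0, 329.0]]
0.03 [[335.0, 284.0], [302.0, 284.0], [335.0, 335.0]]
[[315.57589114 303.66732521]] [-0.4 -0.  -0.8]
```

```bash
python3 - <<'E'
from h import *
im=snapshot("side");c=cam("side");e=observe()["ee_pos"]
P=proj([[e[0],e[1],z] for z in(.005,.018,.03,.04,.05)],c);print(P.round(1).tolist())
u,v=P[0].astype(int);x0,y0=u-60,v-70;save(cv2.resize(im[y0:y0+100,x0:x0+130],None,fx=6,fy=6,interpolation=cv2.INTER_CUBIC),"s1.png");print(x0,y0)
E
```

```text
[[266.6, 237.6], [266.2, 231.8], [265.9, 226.4], [265.6, 221.9], [265.4, 217.3]]
206 167
```

View pics/s1.png

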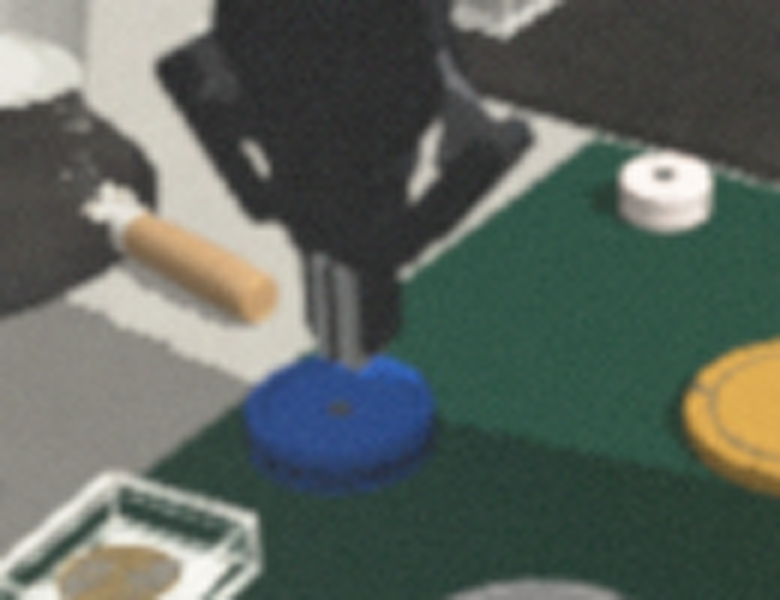

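The side crop shows the finger tips ending at crop (350,367), roughly z 0.027, while the TCP reads 0.005. The die is undisturbed. So the tips sit about 22 mm above the reported TCP, and I'll open, go lower and grip again.

Request:
arm_command(
  moves=[
    {"gripper": 0,"tx": 0,"ty": 0,"tz": 0,"spin": 0},
    {"gripper": 0,"tx": 0,"ty": 0,"tz": 0,"spin": 0},
    {"gripper": 0,"tx": 0,"ty": 0,"tz": 0,"spin": 0},
    {"gripper": 0,"tx": 0,"ty": 0,"tz": 0,"spin": 0},
    {"gripper": 0,"tx": 0.003,"ty": 0.01,"tz": 0,"spin": 0},
    {"gripper": 0,"tx": 0,"ty": 0,"tz": -0.03,"spin": 0},
    {"gripper": 0,"tx": 0,"ty": 0,"tz": -0.02,"spin": 0},
    {"gripper": 0,"tx": 0,"ty": 0,"tz": 0,"spin": 0},
  ],
)

```text
time: 5.05
ee_pos: [0.6575, 0.1515, -0.0178]
orientation: [[-0.0, -1.0, -0.003], [-1.0, 0.0, -0.001], [0.001, 0.003, -1.0]]
contact_force: [-0.2, -1.2, 0.8]
opening: 1.002
```

Request:
arm_command(
  moves=[
    {"gripper": 1,"tx": 0,"ty": 0,"tz": 0,"spin": 0},
    {"gripper": 1,"tx": 0,"ty": 0,"tz": 0,"spin": 0},
    {"gripper": 1,"tx": 0,"ty": 0,"tz": 0,"spin": 0},
    {"gripper": 1,"tx": 0,"ty": 0,"tz": 0,"spin": 0},
  ],
)

```text
time: 5.45
ee_pos: [0.6601, 0.1524, -0.0131]
orientation: [[0.001, -1.0, 0.003], [-1.0, -0.001, 0.001], [-0.001, -0.003, -1.0]]
contact_force: [-2.0, 0.0, 3.9]
opening: 0.332
```

```bash
python3 - <<'E'
from h import *
im=snapshot("side");c=cam("side");e=observe()["ee_pos"];print(observe()["contact_force"],e,observe()["opening"])
P=proj([[e[0],e[1],z] for z in(-.013,.005,.018,.03,.04,.05)],c);print(P.round(1).tolist())
x0,y0=206,167;a=cv2.resize(im[y0:y0+100,x0:x0+90],None,fx=4.4,fy=4.4,interpolation=cv2.INTER_CUBIC)
b=cv2.resize(snapshot("wrist")[200:],(400,175));a=cv2.copyMakeBorder(a,0,0,0,max(0,400-a.shape[1]),0)[:,:400];save(np.vstack([a,b]),"s2.png")
E
```

```text
[-7.41634592  0.35576064 25.87906927] [ 0.65974517  0.15247817 -0.01364383] 0.23643853721046398
[[264.9, 246.2], [264.4, 238.3], [264.0, 232.5], [263.7, 227.1], [263.4, 222.6], [263.1, 218.0]]
```

View pics/s2.png

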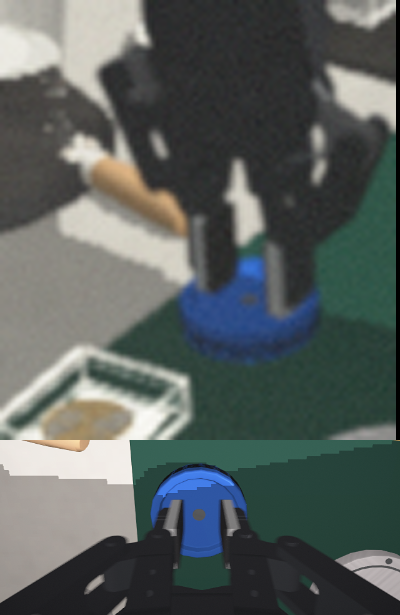

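The tips stand inside the recess at about z 0.015 while the TCP reads -0.0136. The true tip offset is therefore about 28 mm at small openings. I'll lift clear, open, and go down further outside the rim.

Request:
arm_command(
  moves=[
    {"gripper": 0.75,"tx": 0,"ty": 0,"tz": 0.06,"spin": 0},
    {"gripper": 0,"tx": 0,"ty": 0,"tz": 0,"spin": 0},
    {"gripper": 0,"tx": 0,"ty": 0,"tz": 0,"spin": 0},
    {"gripper": 0,"tx": 0,"ty": 0,"tz": 0,"spin": 0},
    {"gripper": 0,"tx": 0,"ty": 0,"tz": 0,"spin": 0},
    {"gripper": 0,"tx": 0,"ty": 0,"tz": 0,"spin": 0},
  ],
)

```text
time: 6.15
ee_pos: [0.6586, 0.152, 0.0079]
orientation: [[0.0, -1.0, -0.001], [-1.0, -0.0, -0.0], [0.0, 0.001, -1.0]]
contact_force: [-0.7, 0.8, -0.4]
opening: 0.998
```

```bash
python3 - <<'E'
from h import *
o,c,im=look(None,dict(blue_die=.018),0);print(o["contact_force"])
E
```

```text
t 6.15 j [ 29.  30. -12.  -0. -48. -29.] tcp [0.6586 0.152  0.0079] yaw -180.0 open 0.998 tcp px [[319. 286.]]
blue_die 0.94 [318. 294. 142. 137.] bbox [0.659  0.1519] ell [0.66   0.1513] circ [0.6604 0.1527 0.0317] rect [59.5 62.3] 2.9
[-0.67826246  0.78142426 -0.38447338]
```

Request:
arm_command(
  moves=[
    {"gripper": 0,"tx": 0.003,"ty": 0,"tz": -0.06,"spin": 0},
    {"gripper": 0,"tx": 0,"ty": 0,"tz": -0.033,"spin": 0},
    {"gripper": 0,"tx": 0,"ty": 0,"tz": 0,"spin": 0},
  ],
)

```text
time: 6.55
ee_pos: [0.6582, 0.1512, -0.0313]
orientation: [[-0.0, -1.0, -0.004], [-1.0, 0.0, -0.002], [0.002, 0.004, -1.0]]
contact_force: [-1.0, -1.0, -0.5]
opening: 1.0
```

Request:
arm_command(
  moves=[
    {"gripper": 1,"tx": 0,"ty": 0,"tz": 0,"spin": 0},
    {"gripper": 1,"tx": 0,"ty": 0,"tz": 0,"spin": 0},
    {"gripper": 1,"tx": 0,"ty": 0,"tz": 0,"spin": 0},
  ],
)

```text
time: 6.85
ee_pos: [0.6608, 0.1524, -0.0273]
orientation: [[0.001, -1.0, 0.001], [-1.0, -0.001, 0.0], [-0.0, -0.001, -1.0]]
contact_force: [-0.9, -0.4, 3.9]
opening: 0.672
```

Request:
arm_command(
  moves=[
    {"gripper": 1,"tx": 0,"ty": 0,"tz": 0,"spin": 0},
    {"gripper": 1,"tx": 0,"ty": 0,"tz": 0.06,"spin": 0},
    {"gripper": 1,"tx": 0,"ty": 0,"tz": 0.09,"spin": 0},
    {"gripper": 1,"tx": -0.05,"ty": 0.031,"tz": 0,"spin": 0},
    {"gripper": 1,"tx": -0.1,"ty": 0.062,"tz": 0,"spin": 0},
    {"gripper": 1,"tx": -0.1,"ty": 0.062,"tz": 0,"spin": 0},
    {"gripper": 1,"tx": -0.05,"ty": 0.031,"tz": 0,"spin": 0},
    {"gripper": 1,"tx": 0,"ty": 0,"tz": 0,"spin": 0},
  ],
)

```text
time: 7.65
ee_pos: [0.5378, 0.2281, 0.032]
orientation: [[0.003, -1.0, 0.0], [-1.0, -0.003, 0.001], [-0.001, -0.0, -1.0]]
contact_force: [0.6, 0.7, -2.3]
opening: 0.669
```

```bash
python3 - <<'E'
from h import *
o,c,im=look("w4.png",dict(blue_die=.08,steel_plate=.01),0);print(o["contact_force"])
E
```

```text
t 7.65 j [ 42.  21. -23.  -0. -46. -42.] tcp [0.5378 0.2281 0.032 ] yaw -179.8 open 0.669 tcp px [[319. 286.]]
blue_die 0.74 [324. 330. 166. 166.] bbox [0.536  0.2246] ell [0.5362 0.2246] circ [0.5362 0.2264 0.0312] rect [56.3 62. ] 1.1
steel_plate 0.67 [320. 244. 161. 107.] bbox [0.5378 0.2147] ell [0.5375 0.2186] circ [0.5372 0.2284 0.0419] rect [82.8 54.5] 2.2
[ 0.56156018  0.68390714 -2.29180818]
```

View pics/w4.png

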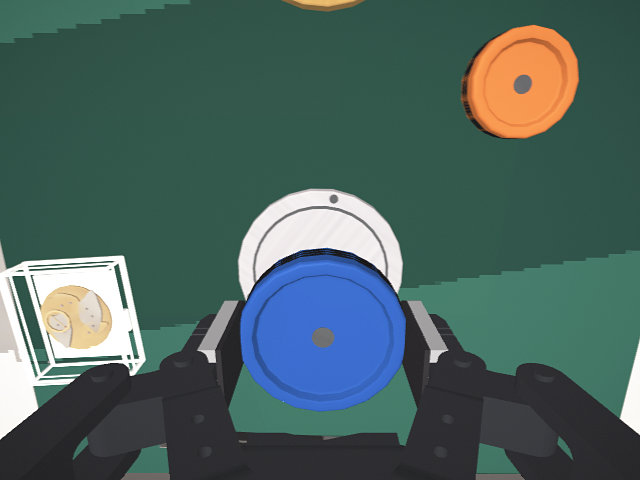

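Blue die is held level, with its centre dot at (322,337). Plate centre is at about column 320, so it needs about +1 mm in x. Lowering onto the plate.

Request:
arm_command(
  moves=[
    {"gripper": 1,"tx": 0.0025,"ty": 0.002,"tz": -0.05,"spin": 0},
    {"gripper": 1,"tx": 0,"ty": 0,"tz": -0.05,"spin": 0},
    {"gripper": 1,"tx": 0,"ty": 0,"tz": -0.02,"spin": 0},
    {"gripper": 1,"tx": 0,"ty": 0,"tz": -0.006,"spin": 0},
    {"gripper": 1,"tx": 0,"ty": 0,"tz": 0,"spin": 0},
    {"gripper": 1,"tx": 0,"ty": 0,"tz": 0,"spin": 0},
  ],
)

```text
time: 8.4
ee_pos: [0.5418, 0.2272, -0.0188]
orientation: [[-0.0, -1.0, 0.001], [-1.0, 0.0, 0.0], [-0.0, -0.001, -1.0]]
contact_force: [0.6, -0.2, -0.7]
opening: 0.672
```

```bash
python3 - <<'E'
from h import *
o=observe();print(o["ee_pos"],o["contact_force"],o["opening"])
E
```

```text
[ 0.54184166  0.22721878 -0.01877607] [ 0.58072557 -0.16299038 -0.70181896] 0.6716341098967331
```

```bash
python3 - <<'E'
from h import *
o,c,im=look("w5.png",dict(blue_die=.026,steel_plate=.01),0)
save(cv2.resize(im[160:420,200:440],None,fx=2,fy=2),"w5c.png")
E
```

```text
t 8.4 j [ 42.  26. -25.   0. -39. -42.] tcp [ 0.5418  0.2272 -0.0188] yaw 180.0 open 0.672 tcp px [[319. 286.]]
blue_die 0.55 [322. 329. 164. 163.] bbox [0.5405 0.2252] ell [0.5402 0.2256] circ [0.5398 0.2272 0.0319] rect [63.1 57.8] 88.5
steel_plate 0.93 [330. 310. 213. 192.] bbox [0.5375 0.2256] ell [0.5369 0.2176] circ [0.5367 0.2229 0.0409] rect [37.6 81.6] 86.0
```

View pics/w5c.png

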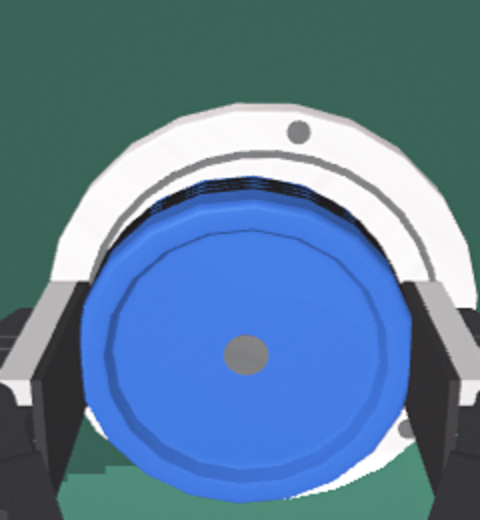

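Die dot is at crop (246,354). The plate edges at crop row 275 are at 52 and 475, so the plate centre lies about 8 px right, which is -x. I'll compute the offset.

```bash
python3 - <<'E'
from h import *
c=cam("wrist");g=lambda u,v,z:w((u/2+200,v/2+160),z,c)[:2].round(4)
print("L,R",g(52,275,.01),g(475,275,.01),"top",g(268,106,.01)+[0,.042],"ring top",g(262,152,.01)+[0,.034],"bottom",g(290,497,.01))
for z in(.023,.025):print("dot",g(246,354,z))
print("rim L,R,top",g(81,330,.027),g(411,330,.027),g(248,199,.027)+[0,.03])
E
```

```text
L,R [0.5771 0.2205] [0.496  0.2205] top [0.5359 0.2294] ring top [0.5369 0.23  ] bottom [0.5306 0.2708]
dot [0.5399 0.2301]
dot [0.5399 0.229 ]
rim L,R,top [0.5683 0.2232] [0.5114 0.2232] [0.5396 0.2294]
```

Request:
arm_command(
  moves=[
    {"gripper": 1,"tx": -0.008,"ty": 0,"tz": 0,"spin": 0},
    {"gripper": 1,"tx": 0,"ty": 0,"tz": -0.0015,"spin": 0},
    {"gripper": 1,"tx": 0,"ty": 0,"tz": -0.001,"spin": 0},
    {"gripper": 1,"tx": 0,"ty": 0,"tz": 0,"spin": 0},
  ],
)

```text
time: 8.95
ee_pos: [0.5376, 0.2273, -0.0193]
orientation: [[0.001, -1.0, -0.0], [-1.0, -0.001, -0.0], [0.0, 0.0, -1.0]]
contact_force: [-4.1, -1.7, 7.4]
opening: 0.672
```

Request:
arm_command(
  moves=[
    {"gripper": 0,"tx": 0,"ty": 0,"tz": 0,"spin": 0},
    {"gripper": 0,"tx": 0,"ty": 0,"tz": 0,"spin": 0},
    {"gripper": 0,"tx": 0,"ty": 0,"tz": 0,"spin": 0},
    {"gripper": 0,"tx": 0,"ty": 0,"tz": 0.06,"spin": 0},
    {"gripper": 0,"tx": 0,"ty": 0,"tz": 0.12,"spin": 0},
    {"gripper": 0,"tx": 0,"ty": 0,"tz": 0.12,"spin": 0},
    {"gripper": 0,"tx": 0,"ty": 0,"tz": 0.02,"spin": 0},
    {"gripper": 0,"tx": 0,"ty": 0,"tz": 0,"spin": 0},
  ],
)

```text
time: 9.75
ee_pos: [0.539, 0.2283, 0.1102]
orientation: [[0.0, -1.0, 0.004], [-1.0, -0.0, 0.003], [-0.003, -0.004, -1.0]]
contact_force: [-0.1, 0.8, -1.2]
opening: 0.997
```

```bash
python3 - <<'E'
from h import *
o,c,im=look("w6.png",dict(blue_die=.026,steel_plate=.01,gold_watch=.006,orange_die=.018,brass_plate=.01),0)
# dark dots
E
```

```text
t 9.75 j [ 42.  16. -18.   0. -55. -42.] tcp [0.539  0.2283 0.1102] yaw -180.0 open 0.997 tcp px [[319. 286.]]
blue_die 0.94 [327. 234.  88.  88.] bbox [0.5352 0.2269] ell [0.5359 0.2273] circ [0.536  0.228  0.0307] rect [58.7 60.5] 0.1
steel_plate 0.75 [321. 228. 118. 112.] bbox [0.539  0.2268] ell [0.537  0.2274] circ [0.5367 0.229  0.0423] rect [82.9 82.8] 57.3
gold_watch 0.49 [435. 329.  13.  21.] bbox [0.4526 0.3065] ell [0.4498 0.3079] circ [0.4493 0.3063 0.0098] rect [19.3  8.3] 82.1
orange_die 0.86 [465.  96.  76.  78.] bbox [0.4503 0.141 ] ell [0.4512 0.1403] circ [0.4513 0.1406 0.024 ] rect [47.8 44.4] 0.0
brass_plate 0.83 [328.  21. 122.  43.] bbox [0.5348 0.0984] ell [0.5359 0.0964] circ [0.5356 0.0875 0.0361] rect [22.7 72. ] 90.0
```

Blue die reads (0.536,0.228) against the plate at (0.537,0.229), so it is centred to about 1 mm and flat. Now the steel watch.

Request:
arm_command(
  moves=[
    {"gripper": 0,"tx": -0.0433,"ty": -0.101,"tz": 0.01,"spin": 0},
    {"gripper": 0,"tx": -0.0433,"ty": -0.101,"tz": 0,"spin": 0},
    {"gripper": 0,"tx": -0.0433,"ty": -0.101,"tz": 0,"spin": 0},
    {"gripper": 0,"tx": -0.0433,"ty": -0.101,"tz": 0,"spin": 0},
    {"gripper": 0,"tx": -0.0433,"ty": -0.101,"tz": 0,"spin": 0},
    {"gripper": 0,"tx": -0.0433,"ty": -0.101,"tz": 0,"spin": 0},
    {"gripper": 0,"tx": 0,"ty": 0,"tz": 0,"spin": 0},
    {"gripper": 0,"tx": 0,"ty": 0,"tz": 0,"spin": 0},
  ],
)

```text
time: 10.85
ee_pos: [0.4336, -0.016, 0.1116]
orientation: [[-0.002, -1.0, -0.0], [-1.0, 0.002, -0.0], [0.0, 0.0, -1.0]]
contact_force: [1.5, 0.8, -0.3]
opening: 1.005
```

```bash
python3 - <<'E'
from h import *
o,c,im=look("w7.png",dict(steel_watch=.006,parts_jar=.022),0)
d=silhouettes("steel_watch","wrist")[0];b=d["bbox"];x0,y0=int(b[0]-60),int(b[1]-50);x0=max(x0,0);y0=max(y0,0);print(x0,y0)
save(cv2.resize(im[y0:y0+100,x0:x0+120],None,fx=5,fy=5,interpolation=cv2.INTER_CUBIC),"w7c.png")
E
```

```text
t 10.85 j [ 24.   2. -36.   0. -52. -24.] tcp [ 0.4336 -0.016   0.1116] yaw 179.9 open 1.005 tcp px [[319. 285.]]
steel_watch 0.58 [319. 235.  66.  52.] bbox [ 0.4347 -0.0112] ell [ 0.4343 -0.0128] circ [ 0.4342 -0.0127  0.0232] rect [36.4 41.2] 62.2
parts_jar 0.85 [383. 331.  60.  45.] bbox [0.3888 0.0563] ell [0.3915 0.0575] circ [0.3915 0.0581 0.0136] rect [26.6 19.9] 85.4
258 185
```

View pics/w7c.png

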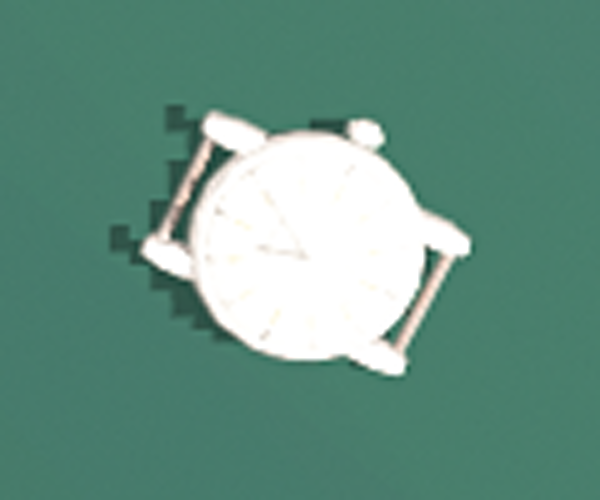

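Watch centre is at crop (307,245), the crown at (367,132), and the lug bars' midpoints at (188,188) and (428,300).

```bash
python3 - <<'E'
from h import *
c=cam("wrist");g=lambda u,v,z:w((u/5+258,v/5+185),z,c)[:2]
a,b,k,m=g(188,188,.006),g(428,300,.006),g(367,132,.006),g(307,245,.009)
d=a-b;print("bar mid",(a+b)/2,"len",np.linalg.norm(d),"ang",np.degrees(np.arctan2(d[1],d[0])),"dial",m)
e=k-(a+b)/2;print("crown",np.linalg.norm(e),np.degrees(np.arctan2(e[1],e[0])))
L,R,T,B=[g(*p,.008) for p in((190,245),(427,245),(310,130),(307,360))];print("case",L[0]+R[0],(L[0]+R[0])/2,(T[1]+B[1])/2,L[0]-R[0],B[1]-T[1])
E
```

```text
bar mid [ 0.43481095 -0.01050615] len 0.03780846815569199 ang -25.72623111243046 dial [ 0.43506951 -0.01122846]
crown 0.01817932534610505 -116.5130985746404
case 0.8697297264333805 0.43486486321669027 -0.010683437963190247 0.03340534860815042 0.03356116328322083
```

Request:
arm_command(
  moves=[
    {"gripper": 0,"tx": 0.007,"ty": 0.009,"tz": 0,"spin": 1},
    {"gripper": 0,"tx": 0,"ty": 0,"tz": 0,"spin": 1},
    {"gripper": 0,"tx": 0,"ty": 0,"tz": 0,"spin": 1},
    {"gripper": 0,"tx": 0,"ty": 0,"tz": 0,"spin": 1},
    {"gripper": 0,"tx": 0,"ty": 0,"tz": 0,"spin": 1},
    {"gripper": 0,"tx": 0,"ty": 0,"tz": 0,"spin": 1},
    {"gripper": 0,"tx": 0,"ty": 0,"tz": 0,"spin": 1},
  ],
  newtons=20,
)

```text
time: 11.75
ee_pos: [0.4371, -0.0106, 0.1116]
orientation: [[0.535, -0.845, -0.001], [-0.845, -0.535, -0.0], [-0.0, 0.001, -1.0]]
contact_force: [0.2, -0.2, -0.6]
opening: 0.997
```

Request:
arm_command(
  moves=[
    {"gripper": 0,"tx": 0,"ty": 0,"tz": 0,"spin": 1},
    {"gripper": 0,"tx": 0,"ty": 0,"tz": 0,"spin": 1},
    {"gripper": 0,"tx": 0,"ty": 0,"tz": 0,"spin": 1},
    {"gripper": 0,"tx": 0,"ty": 0,"tz": -0.05,"spin": 1},
    {"gripper": 0,"tx": 0,"ty": 0,"tz": -0.05,"spin": 1},
    {"gripper": 0,"tx": 0,"ty": 0,"tz": -0.05,"spin": 1},
    {"gripper": 0,"tx": 0,"ty": 0,"tz": -0.05,"spin": 1},
    {"gripper": 0,"tx": 0,"ty": 0,"tz": 0,"spin": 0},
  ],
)

```text
time: 12.55
ee_pos: [0.4352, -0.0114, 0.0296]
orientation: [[0.901, -0.434, -0.005], [-0.434, -0.901, -0.002], [-0.004, 0.004, -1.0]]
contact_force: [0.2, 0.1, 0.4]
opening: 1.004
```

```bash
python3 - <<'E'
from h import *
o,c,im=look("w8.png",dict(steel_watch=.006),0)
save(im[150:450,100:540],"w8c.png")
E
```

```text
t 12.55 j [ 25.  10. -41.  -0. -39.  40.] tcp [ 0.4352 -0.0114  0.0296] yaw -115.7 open 1.004 tcp px [[323. 284.]]
steel_watch 0.95 [326. 266.  70.  74.] bbox [ 0.4351 -0.0132] ell [ 0.435  -0.0127] circ [ 0.4351 -0.0125  0.023 ] rect [35.9 41.2] 63.1
```

View pics/w8c.png

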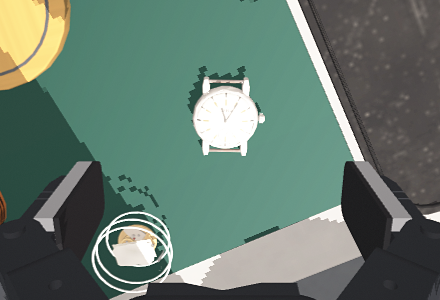

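The watch lies squarely between the pads: centre at crop (226,118), crown to the right, and the jar clear of the left finger. Descending and gripping.

Request:
arm_command(
  moves=[
    {"gripper": 0,"tx": 0,"ty": 0,"tz": -0.08,"spin": 0},
    {"gripper": 0,"tx": 0,"ty": 0,"tz": -0.045,"spin": 0},
    {"gripper": 0,"tx": 0,"ty": 0,"tz": -0.014,"spin": 0},
    {"gripper": 0,"tx": 0,"ty": 0,"tz": 0,"spin": 0},
    {"gripper": 0,"tx": 0,"ty": 0,"tz": 0,"spin": 0},
  ],
)

```text
time: 13.15
ee_pos: [0.4377, -0.0111, -0.0227]
orientation: [[0.9, -0.436, 0.001], [-0.436, -0.9, 0.0], [0.001, -0.001, -1.0]]
contact_force: [0.0, -0.1, 0.7]
opening: 0.998
```

Request:
arm_command(
  moves=[
    {"gripper": 1,"tx": 0,"ty": 0,"tz": 0,"spin": 0},
    {"gripper": 1,"tx": 0,"ty": 0,"tz": 0,"spin": 0},
    {"gripper": 1,"tx": 0,"ty": 0,"tz": 0,"spin": 0},
    {"gripper": 1,"tx": 0,"ty": 0,"tz": 0,"spin": 0},
    {"gripper": 1,"tx": 0,"ty": 0,"tz": 0,"spin": 0},
    {"gripper": 1,"tx": 0,"ty": 0,"tz": 0,"spin": 0},
  ],
)

```text
time: 13.75
ee_pos: [0.4371, -0.0113, -0.0232]
orientation: [[0.9, -0.435, 0.001], [-0.435, -0.9, 0.0], [0.0, -0.0, -1.0]]
contact_force: [-2.1, 0.8, 6.0]
opening: 0.342
```

Request:
arm_command(
  moves=[
    {"gripper": 1,"tx": 0,"ty": 0,"tz": 0.02,"spin": 0},
    {"gripper": 1,"tx": 0,"ty": 0,"tz": 0.05,"spin": 0},
    {"gripper": 1,"tx": 0,"ty": 0,"tz": 0.07,"spin": 0},
    {"gripper": 1,"tx": 0,"ty": 0,"tz": 0,"spin": 0},
  ],
)

```text
time: 14.15
ee_pos: [0.439, -0.0108, 0.0356]
orientation: [[0.9, -0.435, 0.005], [-0.435, -0.9, 0.002], [0.004, -0.004, -1.0]]
contact_force: [0.6, 0.1, -0.7]
opening: 0.342
```

Request:
arm_command(
  moves=[
    {"gripper": 1,"tx": 0.021,"ty": 0.05,"tz": 0,"spin": 0},
    {"gripper": 1,"tx": 0.042,"ty": 0.099,"tz": 0,"spin": 0},
    {"gripper": 1,"tx": 0.042,"ty": 0.099,"tz": 0,"spin": 0},
    {"gripper": 1,"tx": 0.042,"ty": 0.099,"tz": 0,"spin": 0},
    {"gripper": 1,"tx": 0.042,"ty": 0.099,"tz": 0,"spin": 0},
    {"gripper": 1,"tx": 0.042,"ty": 0.099,"tz": 0,"spin": 0},
    {"gripper": 1,"tx": 0.022,"ty": 0.05,"tz": 0,"spin": 0},
  ],
)

```text
time: 14.85
ee_pos: [0.5392, 0.2296, 0.0322]
orientation: [[0.901, -0.434, 0.001], [-0.434, -0.901, 0.0], [0.001, -0.001, -1.0]]
contact_force: [0.4, -0.5, -0.2]
opening: 0.338
```

Request:
arm_command(
  moves=[
    {"gripper": 1,"tx": 0,"ty": 0,"tz": 0,"spin": 0},
    {"gripper": 1,"tx": 0,"ty": 0,"tz": 0,"spin": 0},
    {"gripper": 1,"tx": 0,"ty": 0,"tz": 0,"spin": 0},
  ],
)

```text
time: 15.15
ee_pos: [0.5373, 0.2256, 0.032]
orientation: [[0.9, -0.436, -0.001], [-0.436, -0.9, -0.001], [-0.001, 0.001, -1.0]]
contact_force: [0.2, -0.2, -0.8]
opening: 0.345
```

```bash
python3 - <<'E'
from h import *
o,c,im=look("w9.png",dict(steel_watch=.068,blue_die=.026,steel_plate=.01),0)
save(cv2.resize(im[150:450,200:440],None,fx=2,fy=2),"w9c.png")
E
```

```text
t 15.15 j [ 42.  21. -23.  -0. -46.  22.] tcp [0.5373 0.2256 0.032 ] yaw -115.8 open 0.345 tcp px [[323. 284.]]
steel_watch 0.68 [324. 316.  79. 101.] bbox [0.5391 0.2247] ell [0.5402 0.2246] circ [0.5392 0.2249 0.0226] rect [28.5 40.7] 61.8
blue_die 0.78 [319. 261. 125.  89.] bbox [0.5466 0.2233] ell [0.5455 0.2254] circ [0.5385 0.228  0.0303] rect [59.5 41.1] 68.9
steel_plate 0.66 [312. 247. 164. 118.] bbox [0.5495 0.2258] ell [0.5394 0.2282] circ [0.5377 0.2289 0.0425] rect [84.2 63.6] 65.0
```

View pics/w9c.png

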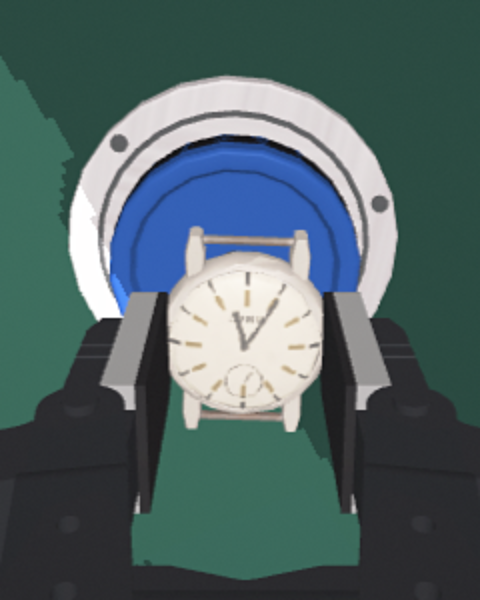

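Watch held level with its dial centre at crop (246,342), lug bar tips at rows 240 and 416; die edges run from 110 to 360 and plate edges from 68 to 398. Computing the offset.

```bash
python3 - <<'E'
from h import *
c=cam("wrist");g=lambda u,v,z:w((u/2+200,v/2+150),z,c)[:2].round(4)
print("dial",g(245.5,338,.064),"bars mid",(g(250,240,.061)+g(242,416,.061))/2,"case L,R",g(168,335,.062),g(323,335,.062))
D=np.array([g(*p,.026) for p in((110,270),(360,265),(235,137),(150,178),(320,178))])
f=lambda p:cv2.minEnclosingCircle(p.astype(np.float32))
from scipy.optimize import least_squares
print("die",least_squares(lambda q:np.hypot(*(D-q).T)-.030,[.538,.228]).x)
for z,p in((.01,[(68,245),(398,245),(232,76),(100,145),(365,145)]),):
    P=np.array([g(*q,z) for q in p]);print("plate",least_squares(lambda q:np.hypot(*(P-q).T)-.042,[.538,.228]).x)
E
```

```text
dial [0.5367 0.2267] bars mid [0.5366  0.22665] case L,R [0.5429 0.2404] [0.5298 0.2133]
die [0.53721308 0.22914381]
plate [0.53752357 0.22975288]
```

Request:
arm_command(
  moves=[
    {"gripper": 1,"tx": 0.0025,"ty": 0.0045,"tz": -0.03,"spin": 0},
    {"gripper": 1,"tx": 0,"ty": 0,"tz": -0.03,"spin": 0},
    {"gripper": 1,"tx": 0,"ty": 0,"tz": -0.015,"spin": 0},
    {"gripper": 1,"tx": 0,"ty": 0,"tz": -0.007,"spin": 0},
    {"gripper": 1,"tx": 0,"ty": 0,"tz": 0,"spin": 0},
    {"gripper": 1,"tx": 0,"ty": 0,"tz": 0,"spin": 0},
    {"gripper": 1,"tx": 0,"ty": 0,"tz": 0,"spin": 0},
  ],
)

```text
time: 16.05
ee_pos: [0.5393, 0.2286, -0.0002]
orientation: [[0.9, -0.435, 0.001], [-0.435, -0.9, 0.0], [0.0, -0.001, -1.0]]
contact_force: [0.5, 0.1, -0.5]
opening: 0.34
```

```bash
python3 - <<'E'
from h import *
o,c,im=look("w10.png",dict(steel_watch=.030,blue_die=.026),0);print(o["contact_force"])
a=im[200:440,200:440];s=snapshot("side");cs=cam("side");u,v=proj([.538,.228,.026],cs)[0].astype(int)
save(np.hstack([cv2.resize(a,None,fx=2,fy=2),cv2.resize(s[v-50:v+30,u-25:u+25],(300,480),interpolation=cv2.INTER_CUBIC)]),"w10c.png")
E
```

```text
t 16.05 j [ 42.  24. -24.   0. -42.  22.] tcp [ 5.393e-01  2.286e-01 -2.000e-04] yaw -115.8 open 0.34 tcp px [[323. 284.]]
steel_watch 0.81 [322. 315.  80. 103.] bbox [0.5389 0.2293] ell [0.5395 0.2289] circ [0.5389 0.2296 0.0236] rect [29.7 42.3] 62.9
blue_die 0.56 [325. 308. 150. 148.] bbox [0.5396 0.2276] ell [0.5472 0.224 ] circ [0.5408 0.2269 0.0293] rect [58.3 30.4] 62.9
[ 0.51783957  0.08181932 -0.49584875]
```

View pics/w10c.png

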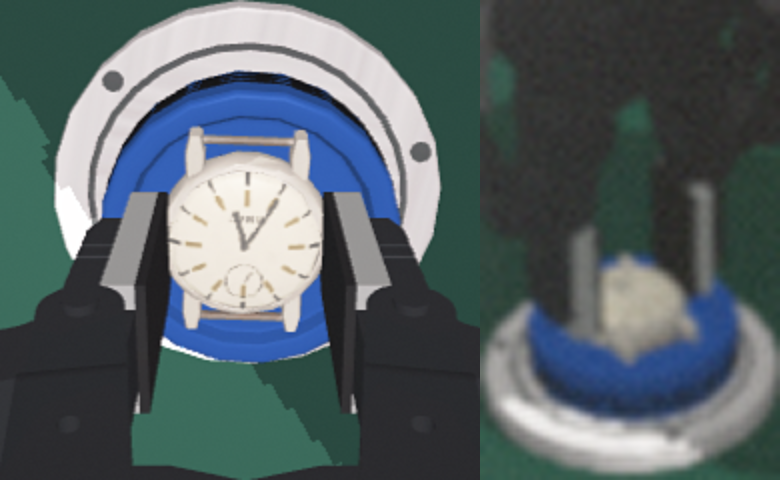

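Watch sits just above the recess: dial centre at crop (246,243), lug bars at rows 137 and 315. The die's outer edges are 103 and 400, top 82, bottom 362. Fine offset next.

```bash
python3 - <<'E'
from h import *
from scipy.optimize import least_squares
c=cam("wrist");g=lambda u,v,z:w((u/2+200,v/2+200),z,c)[:2]
D=np.array([g(*p,.026) for p in((103,215),(400,215),(250,83),(250,361),(215,360))]);print("die",least_squares(lambda q:np.hypot(*(D-q).T)-.030,[.538,.228]).x, np.hypot(*(D-D.mean(0)).T))
o=observe();X=np.array(o["orientation"])[:2,0];Y=np.array(o["orientation"])[:2,1]
b=(g(248,138,.029)+g(240,316,.029))/2;print("bars",b,"dial",g(246,240,.032))
d=least_squares(lambda q:np.hypot(*(D-q).T)-.030,[.538,.228]).x
print("shift tool x,y",(d-b)@X,(d-b)@Y)
E
```

```text
die [0.53645491 0.22879929] [0.02868622 0.0318146  0.03488545 0.02542917 0.0258329 ]
bars [0.53856919 0.22937299] dial [0.53785006 0.22926654]
shift tool x,y -0.0016534540068242776 0.0014371502600494725
```

Request:
arm_command(
  moves=[
    {"gripper": 1,"tx": -0.003,"ty": -0.003,"tz": 0,"spin": 0},
    {"gripper": 1,"tx": 0,"ty": 0,"tz": 0,"spin": 0},
    {"gripper": 1,"tx": 0,"ty": 0,"tz": -0.003,"spin": 0},
    {"gripper": 1,"tx": 0,"ty": 0,"tz": -0.0015,"spin": 0},
    {"gripper": 1,"tx": 0,"ty": 0,"tz": 0,"spin": 0},
    {"gripper": 1,"tx": 0,"ty": 0,"tz": 0,"spin": 0},
  ],
)

```text
time: 16.85
ee_pos: [0.5378, 0.2272, -0.0021]
orientation: [[0.9, -0.435, 0.0], [-0.435, -0.9, 0.0], [0.0, -0.0, -1.0]]
contact_force: [-0.8, 0.3, 3.2]
opening: 0.341
```

```bash
python3 - <<'E'
from h import *
from scipy.optimize import least_squares
o,c,im=look("w11.png",dict(steel_watch=.030),0);print(o["contact_force"])
m=silhouettes("steel_watch","wrist")[0]["pixels"];r,k=np.nonzero(m);print("rows",r.min(),r.max(),"cols",k.min(),k.max())
# blue outline
h=cv2.cvtColor(im,cv2.COLOR_RGB2HSV);b=((h[...,0]>100)&(h[...,0]<125)&(h[...,1]>150)&(h[...,2]>60));b[:200]=0
n,l,s,_=cv2.connectedComponentsWithStats(b.astype(np.uint8));i=s[1:,4].argmax()+1;print("blue bbox",s[i])
for rr in(255,270,285,300): q=np.nonzero(b[rr])[0];print(rr,q.min(),q.max())
E
```

```text
t 16.85 j [ 42.  24. -25.   0. -41.  22.] tcp [ 0.5378  0.2272 -0.0021] yaw -115.8 open 0.341 tcp px [[323. 284.]]
steel_watch 0.95 [322. 317.  80. 100.] bbox [0.5376 0.2277] ell [0.5389 0.2272] circ [0.5379 0.2278 0.0234] rect [29.3 41.8] 62.8
[-0.81568724  0.31781598  3.2232403 ]
rows 264 365 cols 284 361
blue bbox [ 246  237  150   76 4597]
255 274 365
270 259 381
285 251 388
300 246 393
```

Contact comes at TCP z -0.0021, as predicted for the recess floor, so the watch is seated. Releasing and lifting.

Request:
arm_command(
  moves=[
    {"gripper": 0.5,"tx": 0,"ty": 0,"tz": 0,"spin": 0},
    {"gripper": 0.4,"tx": 0,"ty": 0,"tz": 0,"spin": 0},
    {"gripper": 0,"tx": 0,"ty": 0,"tz": 0.01,"spin": 0},
    {"gripper": 0,"tx": 0,"ty": 0,"tz": 0.05,"spin": 0},
    {"gripper": 0,"tx": 0,"ty": 0,"tz": 0.12,"spin": 0},
    {"gripper": 0,"tx": 0,"ty": 0,"tz": 0.1,"spin": 0},
    {"gripper": 0,"tx": 0,"ty": 0,"tz": 0,"spin": 0},
    {"gripper": 0,"tx": 0,"ty": 0,"tz": 0,"spin": 0},
  ],
)

```text
time: 17.8
ee_pos: [0.5383, 0.2276, 0.1112]
orientation: [[0.9, -0.436, 0.002], [-0.436, -0.9, 0.002], [0.001, -0.003, -1.0]]
contact_force: [-0.1, -0.8, -0.2]
opening: 1.004
```

```bash
python3 - <<'E'
from h import *
o,c,im=look("w12.png",dict(steel_watch=.029,blue_die=.026,steel_plate=.01),0);print(o["contact_force"])
u,v=proj([.5375,.2285,.026],c)[0].astype(int);save(cv2.resize(im[v-70:v+70,u-70:u+70],None,fx=4,fy=4,interpolation=cv2.INTER_CUBIC),"w12c.png");print(u,v)
E
```

```text
t 17.8 j [ 42.  16. -18.  -0. -55.  22.] tcp [0.5383 0.2276 0.1112] yaw -115.8 open 1.004 tcp px [[323. 284.]]
steel_watch 0.74 [325. 239.  54.  62.] bbox [0.5361 0.2272] ell [0.5369 0.2276] circ [0.5369 0.2279 0.0222] rect [35.3 40. ] 62.3
blue_die 0.83 [325. 236.  91.  89.] bbox [0.5373 0.227 ] ell [0.538  0.2284] circ [0.5372 0.2288 0.0309] rect [58.9 60.9] 64.2
steel_plate 0.76 [320. 229. 119. 116.] bbox [0.5396 0.2296] ell [0.5391 0.2284] circ [0.5374 0.2292 0.0423] rect [83.1 83.7] 66.5
[-0.057953   -0.75048229 -0.19980697]
322 237
```

View pics/w12c.png

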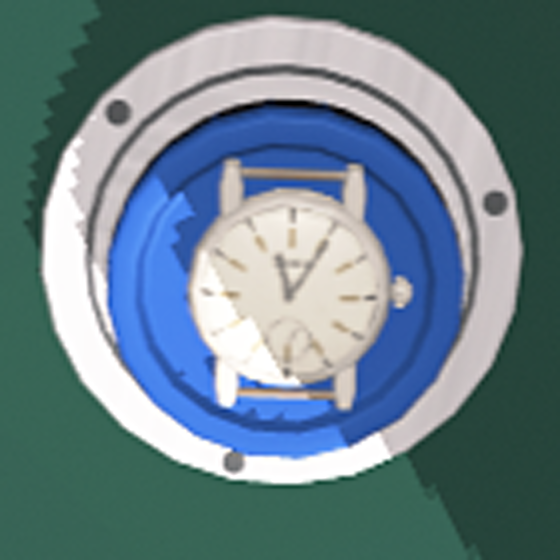

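The watch is seated dial up in the recess. Recess centre is at (287,288) and dial centre at (289,290) in the crop, so it is well centred. Now the push die, turning the jaws back to x.

Request:
arm_command(
  moves=[
    {"gripper": 0,"tx": 0.034,"ty": -0.08,"tz": 0,"spin": -1},
    {"gripper": 0,"tx": 0.034,"ty": -0.08,"tz": 0,"spin": -1},
    {"gripper": 0,"tx": 0.034,"ty": -0.08,"tz": 0,"spin": -1},
    {"gripper": 0,"tx": 0.034,"ty": -0.08,"tz": 0,"spin": -1},
    {"gripper": 0,"tx": 0.034,"ty": -0.08,"tz": 0,"spin": -1},
    {"gripper": 0,"tx": 0.034,"ty": -0.08,"tz": 0,"spin": -1},
    {"gripper": 0,"tx": 0.034,"ty": -0.08,"tz": 0,"spin": -1},
    {"gripper": 0,"tx": 0.034,"ty": -0.08,"tz": 0,"spin": -1},
  ],
)

```text
time: 18.8
ee_pos: [0.6464, -0.0304, 0.1083]
orientation: [[0.459, -0.888, -0.002], [-0.888, -0.459, -0.0], [-0.001, 0.002, -1.0]]
contact_force: [0.0, 0.3, 0.2]
opening: 1.003
```

Request:
arm_command(
  moves=[
    {"gripper": 0,"tx": 0,"ty": 0,"tz": 0,"spin": -1},
    {"gripper": 0,"tx": 0,"ty": 0,"tz": 0,"spin": -1},
    {"gripper": 0,"tx": 0,"ty": 0,"tz": 0,"spin": -1},
    {"gripper": 0,"tx": 0,"ty": 0,"tz": 0,"spin": -1},
    {"gripper": 0,"tx": 0,"ty": 0,"tz": 0,"spin": -1},
    {"gripper": 0,"tx": 0,"ty": 0,"tz": 0,"spin": -1},
    {"gripper": 0,"tx": 0,"ty": 0,"tz": 0,"spin": 0},
    {"gripper": 0,"tx": 0,"ty": 0,"tz": 0,"spin": 0},
  ],
)

```text
time: 19.6
ee_pos: [0.6462, -0.029, 0.1088]
orientation: [[0.002, -1.0, -0.002], [-1.0, -0.002, -0.0], [0.0, 0.002, -1.0]]
contact_force: [0.4, -0.6, -1.3]
opening: 0.997
```

```bash
python3 - <<'E'
from h import *
o,c,im=look("w13.png",dict(push_die=.016),0)
E
```

```text
t 19.6 j [ 15.  22. -10.  -0. -58. -15.] tcp [ 0.6462 -0.029   0.1088] yaw -179.9 open 0.997 tcp px [[319. 285.]]
push_die 0.59 [315. 234.  45.  52.] bbox [ 0.6497 -0.0286] ell [ 0.6517 -0.0308] circ [ 0.6523 -0.0303  0.017 ] rect [32.7 31.5] 63.2
```

Request:
arm_command(
  moves=[
    {"gripper": 0,"tx": 0.016,"ty": 0,"tz": -0.06,"spin": 0},
    {"gripper": 0,"tx": 0,"ty": 0,"tz": -0.1,"spin": 0},
    {"gripper": 0,"tx": 0,"ty": 0,"tz": -0.1,"spin": 0},
    {"gripper": 0,"tx": 0,"ty": 0,"tz": -0.05,"spin": 0},
    {"gripper": 0,"tx": 0,"ty": 0,"tz": -0.017,"spin": 0},
    {"gripper": 0,"tx": 0,"ty": 0,"tz": 0,"spin": 0},
    {"gripper": 0,"tx": 0,"ty": 0,"tz": 0,"spin": 0},
  ],
)

```text
time: 20.4
ee_pos: [0.6541, -0.0287, -0.0198]
orientation: [[0.001, -1.0, 0.002], [-1.0, -0.001, 0.0], [-0.0, -0.002, -1.0]]
contact_force: [-0.4, -0.8, 0.3]
opening: 1.001
```

Request:
arm_command(
  moves=[
    {"gripper": 1,"tx": 0,"ty": 0,"tz": 0,"spin": 0},
    {"gripper": 1,"tx": 0,"ty": 0,"tz": 0,"spin": 0},
    {"gripper": 1,"tx": 0,"ty": 0,"tz": 0,"spin": 0},
    {"gripper": 1,"tx": 0,"ty": 0,"tz": 0,"spin": 0},
    {"gripper": 1,"tx": 0,"ty": 0,"tz": 0,"spin": 0},
    {"gripper": 1,"tx": 0,"ty": 0,"tz": 0,"spin": 0},
  ],
)

```text
time: 21.0
ee_pos: [0.6533, -0.0288, -0.0204]
orientation: [[0.0, -1.0, 0.001], [-1.0, -0.0, -0.0], [0.0, -0.001, -1.0]]
contact_force: [-2.3, 0.9, 6.6]
opening: 0.333
```

Request:
arm_command(
  moves=[
    {"gripper": 1,"tx": 0,"ty": 0,"tz": 0.03,"spin": 0},
    {"gripper": 1,"tx": 0,"ty": 0,"tz": 0.1,"spin": 0},
    {"gripper": 1,"tx": 0,"ty": 0,"tz": 0.1,"spin": 0},
    {"gripper": 1,"tx": 0,"ty": 0,"tz": 0,"spin": 0},
    {"gripper": 1,"tx": 0,"ty": 0,"tz": 0,"spin": 0},
  ],
)

```text
time: 21.5
ee_pos: [0.6538, -0.0286, 0.0728]
orientation: [[0.0, -1.0, 0.003], [-1.0, -0.0, 0.001], [-0.001, -0.003, -1.0]]
contact_force: [0.4, 0.1, -1.6]
opening: 0.336
```

```bash
python3 - <<'E'
from h import *
o,c,im=look("w14.png",dict(push_die=.107),0)
E
```

```text
t 21.5 j [ 15.  24. -11.  -0. -54. -15.] tcp [ 0.6538 -0.0286  0.0728] yaw -180.0 open 0.336 tcp px [[319. 286.]]
push_die 0.95 [323. 316.  77.  89.] bbox [ 0.652  -0.0305] ell [ 0.6522 -0.031 ] circ [ 0.6527 -0.0306  0.0182] rect [29.1 36.2] 0.1
```

Request:
arm_command(
  moves=[
    {"gripper": 1,"tx": -0.018,"ty": 0.04,"tz": 0,"spin": 0},
    {"gripper": 1,"tx": -0.042,"ty": 0.095,"tz": 0,"spin": 0},
    {"gripper": 1,"tx": -0.042,"ty": 0.095,"tz": 0,"spin": 0},
    {"gripper": 1,"tx": -0.042,"ty": 0.095,"tz": 0,"spin": 0},
    {"gripper": 1,"tx": -0.042,"ty": 0.095,"tz": 0,"spin": 0},
    {"gripper": 1,"tx": -0.042,"ty": 0.095,"tz": 0,"spin": 0},
    {"gripper": 1,"tx": -0.042,"ty": 0.095,"tz": 0,"spin": 0},
    {"gripper": 1,"tx": -0.018,"ty": 0.037,"tz": 0,"spin": 0},
  ],
)

```text
time: 22.4
ee_pos: [0.5357, 0.2327, 0.07]
orientation: [[0.003, -1.0, -0.001], [-1.0, -0.003, -0.001], [0.001, 0.001, -1.0]]
contact_force: [0.9, 0.3, -1.0]
opening: 0.334
```

Request:
arm_command(
  moves=[
    {"gripper": 1,"tx": 0,"ty": 0,"tz": -0.06,"spin": 0},
    {"gripper": 1,"tx": 0,"ty": 0,"tz": -0.04,"spin": 0},
    {"gripper": 1,"tx": 0,"ty": 0,"tz": -0.02,"spin": 0},
    {"gripper": 1,"tx": 0,"ty": 0,"tz": 0,"spin": 0},
    {"gripper": 1,"tx": 0,"ty": 0,"tz": 0,"spin": 0},
  ],
)

```text
time: 22.9
ee_pos: [0.538, 0.2298, 0.023]
orientation: [[0.0, -1.0, -0.0], [-1.0, -0.0, -0.0], [0.0, 0.0, -1.0]]
contact_force: [1.1, -1.0, -1.0]
opening: 0.339
```

```bash
python3 - <<'E'
from h import *
o,c,im=look("w15.png",dict(push_die=.061,blue_die=.026,steel_plate=.01,steel_watch=.03),0);print(o["contact_force"])
save(cv2.resize(im[180:440,200:440],None,fx=2.3,fy=2.3,interpolation=cv2.INTER_CUBIC),"w15c.png")
E
```

```text
t 22.9 j [ 42.  22. -23.   0. -45. -42.] tcp [0.538  0.2298 0.023 ] yaw -180.0 open 0.339 tcp px [[319. 286.]]
push_die 0.91 [325. 316.  72.  87.] bbox [0.5356 0.2261] ell [0.5365 0.2255] circ [0.5365 0.2259 0.0174] rect [28.3 34.4] 0.0
blue_die 0.64 [326. 261. 133.  91.] bbox [0.5349 0.2171] ell [0.5361 0.2262] circ [0.5359 0.2271 0.0305] rect [41.7 59. ] 88.5
steel_plate 0.75 [319. 265. 170. 156.] bbox [0.5384 0.2245] ell [0.5369 0.2263] circ [0.5373 0.2284 0.0422] rect [83.3 60.8] 0.5
steel_watch 0.89 [322. 271. 102.  49.] bbox [0.5368 0.2201] ell [0.5371 0.2243] circ [0.5365 0.2267 0.0227] rect [45.2 23.5] 0.0
[ 1.14601432 -0.97386644 -0.99376415]
```

View pics/w15c.png

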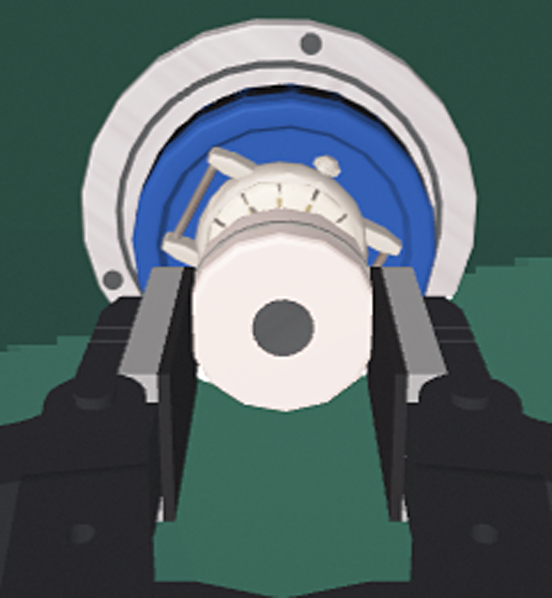

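Push die held level, hole at crop (283,328). Watch case top edge is at row 165 and sides at 196 and 366; blue die edges 133 and 437. Computing.

```bash
python3 - <<'E'
from h import *
from scipy.optimize import least_squares
c=cam("wrist");g=lambda u,v,z:w((u/2.3+200,v/2.3+180),z,c)[:2]
def fit(p,z,r): P=np.array([g(*q,z) for q in p]);s=least_squares(lambda q:np.hypot(*(P-q).T)-r,[.538,.228]);return s.x.round(4),s.fun.round(4)
print("push hole",g(283,328,.0594),"push top", fit([(194,320),(371,320),(283,243),(285,410)],.0594,.016))
print("die",fit([(134,230),(437,230),(285,98),(160,155),(400,145)],.026,.030))
print("recess",fit([(163,230),(408,220),(285,128),(200,160)],.026,.024))
print("plate",fit([(82,200),(477,200),(280,20),(130,85),(430,85)],.01,.042))
print("watch",fit([(197,230),(366,230),(281,163),(225,183)],.028,.0165))
lug=(g(204,203,.028),g(372,263,.028));print(lug)
E
```

```text
push hole [0.5365016  0.23017559] push top (array([0.5366, 0.2305]), array([-0.0016, -0.0016, -0.0009, -0.0013]))
die (array([0.5361, 0.2298]), array([-0.0004, -0.0002, -0.0002,  0.0003,  0.0001]))
recess (array([0.5359, 0.2297]), array([ 0.0002,  0.0003, -0.0001,  0.    ]))
plate (array([0.5372, 0.2299]), array([-0.    , -0.0001,  0.    , -0.0001,  0.    ]))
watch (array([0.5368, 0.2286]), array([ 0.0001,  0.    , -0.    , -0.    ]))
(array([0.55157761, 0.2200946 ]), array([0.51915381, 0.23248091]))
```

Request:
arm_command(
  moves=[
    {"gripper": 1,"tx": 0,"ty": -0.001,"tz": -0.015,"spin": 0},
    {"gripper": 1,"tx": 0,"ty": 0,"tz": -0.01,"spin": 0},
    {"gripper": 1,"tx": 0,"ty": 0,"tz": -0.007,"spin": 0},
    {"gripper": 1,"tx": 0,"ty": 0,"tz": 0,"spin": 0},
    {"gripper": 1,"tx": 0,"ty": 0,"tz": 0,"spin": 0},
  ],
)

```text
time: 23.65
ee_pos: [0.5377, 0.2295, 0.0099]
orientation: [[0.0, -1.0, -0.0], [-1.0, -0.0, -0.0], [0.0, 0.0, -1.0]]
contact_force: [0.4, 0.3, 0.2]
opening: 0.334
```

```bash
python3 - <<'E'
from h import *
from scipy.optimize import least_squares
o,c,im=look("w16.png",{},0);print(o["contact_force"])
h=cv2.cvtColor(im,cv2.COLOR_RGB2HSV).astype(int)
# hole: dark grey blob near centre
d=((h[...,2]<130)&(h[...,1]<60)).astype(np.uint8);n,l,s,ct=cv2.connectedComponentsWithStats(d)
for i in range(1,n):
    if 200<s[i,4]<2000 and 290<ct[i,0]<360 and 280<ct[i,1]<360: print("hole",s[i],ct[i],w(ct[i],.002+o["ee_pos"][2]+.0204+.014,c))
b=(h[...,0]>100)&(h[...,0]<125)&(h[...,1]>130)&(h[...,2]>60)
P=[]
for a in np.radians(list(range(200,341,5))):   # outer blue edge by rays from die centre
    q=np.array([.5362,.2292])
    best=None
    cc=proj([q[0],q[1],.026],c)[0]
    for r in np.arange(30,130,.5):
        u,v=(cc+r*np.array([np.cos(a),np.sin(a)])).astype(int)
        if b[v,u]: best=(u,v)
    if best: P.append(w(best,.026,c)[:2])
P=np.array(P);f=least_squares(lambda q:np.hypot(*(P-q[:2]).T)-.030,[.537,.229],loss="soft_l1",f_scale=.0005);print("die",f.x,np.abs(f.fun).max(),len(P))
E
```

```text
t 23.65 j [ 42.  23. -24.   0. -43. -42.] tcp [0.5377 0.2295 0.0099] yaw -180.0 open 0.334 tcp px [[319. 286.]]
[0.35898699 0.34783166 0.22382318]
hole [310 311  26  24 487] [322.51950719 322.11498973] [0.53628186 0.22912685 0.04631372]
die [0.53612654 0.22852611] 0.0018759565724998026 29
```

Push die reads (0.5363,0.2291) against the die and watch at (0.5361,0.2285), within 0.7 mm. Lowering until it touches.

Request:
arm_command(
  moves=[
    {"gripper": 1,"tx": 0,"ty": -0.001,"tz": -0.002,"spin": 0},
    {"gripper": 1,"tx": 0,"ty": 0,"tz": -0.001,"spin": 0},
    {"gripper": 1,"tx": 0,"ty": 0,"tz": -0.001,"spin": 0},
    {"gripper": 1,"tx": 0,"ty": 0,"tz": 0,"spin": 0},
    {"gripper": 1,"tx": 0,"ty": 0,"tz": 0,"spin": 0},
  ],
)

```text
time: 24.2
ee_pos: [0.5378, 0.2291, 0.0085]
orientation: [[0.0, -1.0, 0.0], [-1.0, -0.0, 0.0], [-0.0, -0.0, -1.0]]
contact_force: [0.1, -0.7, -0.4]
opening: 0.332
```

Request:
arm_command(
  moves=[
    {"gripper": 1,"tx": 0,"ty": 0,"tz": -0.0015,"spin": 0},
    {"gripper": 1,"tx": 0,"ty": 0,"tz": 0,"spin": 0},
    {"gripper": 1,"tx": 0,"ty": 0,"tz": 0,"spin": 0},
  ],
)

```text
time: 24.5
ee_pos: [0.5378, 0.2291, 0.0079]
orientation: [[0.0, -1.0, -0.0], [-1.0, -0.0, -0.0], [0.0, 0.0, -1.0]]
contact_force: [0.1, -0.4, -1.3]
opening: 0.333
```

Request:
arm_command(
  moves=[
    {"gripper": 1,"tx": 0,"ty": 0,"tz": -0.0015,"spin": 0},
    {"gripper": 1,"tx": 0,"ty": 0,"tz": 0,"spin": 0},
    {"gripper": 1,"tx": 0,"ty": 0,"tz": 0,"spin": 0},
  ],
)

```text
time: 24.8
ee_pos: [0.5379, 0.2291, 0.0076]
orientation: [[0.0, -1.0, 0.0], [-1.0, -0.0, 0.0], [-0.0, -0.0, -1.0]]
contact_force: [-1.1, -0.7, 4.0]
opening: 0.335
```

Contact at 0.0076 (4 N), the height expected for the 7 mm case. Releasing, then on to the orange die.

Request:
arm_command(
  moves=[
    {"gripper": 0.5,"tx": 0,"ty": 0,"tz": 0,"spin": 0},
    {"gripper": 0.4,"tx": 0,"ty": 0,"tz": 0,"spin": 0},
    {"gripper": 0,"tx": 0,"ty": 0,"tz": 0,"spin": 0},
    {"gripper": 0,"tx": 0,"ty": 0,"tz": 0.05,"spin": 0},
    {"gripper": 0,"tx": 0,"ty": 0,"tz": 0.12,"spin": 0},
    {"gripper": 0,"tx": 0,"ty": 0,"tz": 0.08,"spin": 0},
    {"gripper": 0,"tx": 0,"ty": 0,"tz": 0,"spin": 0},
    {"gripper": 0,"tx": 0,"ty": 0,"tz": 0,"spin": 0},
  ],
)

```text
time: 25.6
ee_pos: [0.538, 0.2294, 0.1081]
orientation: [[-0.0, -1.0, 0.001], [-1.0, 0.0, 0.001], [-0.001, -0.001, -1.0]]
contact_force: [-0.1, -0.3, 0.1]
opening: 0.997
```

```bash
python3 - <<'E'
from h import *
o,c,im=look("w17.png",dict(push_die=.044,steel_watch=.029,blue_die=.026,steel_plate=.01,orange_die=.018,gold_watch=.006),0)
h=cv2.cvtColor(im,cv2.COLOR_RGB2HSV).astype(int)
u0,v0=proj([.537,.2285,.044],c)[0].astype(int)
d=((h[...,2]<130)&(h[...,1]<60)).astype(np.uint8)[v0-20:v0+20,u0-20:u0+20];n,l,s,ct=cv2.connectedComponentsWithStats(d)
for i in range(1,n): print("hole",s[i],w(ct[i]+[u0-20,v0-20],.044,c))
E
```

```text
t 25.6 j [ 42.  17. -18.  -0. -55. -42.] tcp [0.538  0.2294 0.1081] yaw 180.0 open 0.997 tcp px [[319. 285.]]
push_die 0.63 [325. 243.  49.  50.] bbox [0.5348 0.2278] ell [0.5362 0.2267] circ [0.5365 0.227  0.0171] rect [33.4 32.3] 63.0
steel_watch 0.67 [322. 236.  71.  61.] bbox [0.5366 0.2278] ell [0.5393 0.2242] circ [0.5425 0.2201 0.0186] rect [37.  18.6] 23.1
blue_die 0.9 [325. 235.  94.  88.] bbox [0.535  0.2282] ell [0.5359 0.2273] circ [0.5359 0.2283 0.0309] rect [60.5 59.1] 61.8
steel_plate 0.96 [320. 229. 118. 113.] bbox [0.5386 0.2277] ell [0.5371 0.2273] circ [0.5375 0.2289 0.0425] rect [83.3 82.7] 87.6
orange_die 0.98 [465.  93.  78.  80.] bbox [0.4501 0.1405] ell [0.451  0.1402] circ [0.4509 0.1413 0.0241] rect [47.9 44.3] 21.1
gold_watch 0.74 [435. 328.  11.  22.] bbox [0.4518 0.3056] ell [0.4496 0.3075] circ [0.4486 0.3062 0.0099] rect [19.3  8.5] 87.5
hole [ 15  14  15  15 183] [0.5362179  0.22849112 0.044     ]
```

The stack on the silver plate is good: push die hole at (0.5362,0.2285), die at (0.5359,0.2283), plate at (0.5375,0.2289). Moving to the orange die.

Request:
arm_command(
  moves=[
    {"gripper": 0,"tx": -0.071,"ty": -0.0737,"tz": 0,"spin": 0},
    {"gripper": 0,"tx": -0.071,"ty": -0.0737,"tz": 0,"spin": 0},
    {"gripper": 0,"tx": -0.071,"ty": -0.0737,"tz": 0,"spin": 0},
    {"gripper": 0,"tx": 0,"ty": 0,"tz": 0,"spin": 0},
    {"gripper": 0,"tx": 0,"ty": 0,"tz": 0,"spin": 0},
    {"gripper": 0,"tx": 0,"ty": 0,"tz": 0,"spin": 0},
  ],
)

```text
time: 26.55
ee_pos: [0.4533, 0.1412, 0.1075]
orientation: [[0.0, -1.0, 0.001], [-1.0, -0.0, 0.0], [-0.0, -0.001, -1.0]]
contact_force: [0.4, 0.9, 0.0]
opening: 0.999
```

```bash
python3 - <<'E'
from h import *
o,c,im=look("w18.png",dict(orange_die=.018,brass_plate=.01),0)
E
```

```text
t 26.55 j [ 41.   7. -32.   0. -52. -41.] tcp [0.4533 0.1412 0.1075] yaw -180.0 open 0.999 tcp px [[319. 286.]]
orange_die 0.62 [226. 352.  50.  83.] bbox [0.5225 0.2303] ell [0.5281 0.2293] circ [0.5335 0.2312 0.0343] rect [67.6 34.3] 86.5
brass_plate 0.73 [191. 118. 131. 137.] bbox [0.5353 0.0668] ell [0.5354 0.0659] circ [0.5353 0.0676 0.0424] rect [82.6 83.8] 87.4
```

Request:
arm_command(
  moves=[
    {"gripper": 0,"tx": 0,"ty": 0,"tz": -0.06,"spin": 0},
    {"gripper": 0,"tx": 0,"ty": 0,"tz": -0.1,"spin": 0},
    {"gripper": 0,"tx": 0,"ty": 0,"tz": -0.1,"spin": 0},
    {"gripper": 0,"tx": 0,"ty": 0,"tz": -0.05,"spin": 0},
    {"gripper": 0,"tx": 0,"ty": 0,"tz": -0.02,"spin": 0},
    {"gripper": 0,"tx": 0,"ty": 0,"tz": 0,"spin": 0},
    {"gripper": 0,"tx": 0,"ty": 0,"tz": 0,"spin": 0},
  ],
  newtons=25,
)

```text
time: 27.4
ee_pos: [0.4533, 0.1413, -0.024]
orientation: [[0.001, -1.0, 0.001], [-1.0, -0.001, 0.0], [-0.0, -0.001, -1.0]]
contact_force: [-0.8, -0.3, 0.6]
opening: 0.996
```

Request:
arm_command(
  moves=[
    {"gripper": 1,"tx": 0,"ty": 0,"tz": 0,"spin": 0},
    {"gripper": 1,"tx": 0,"ty": 0,"tz": 0,"spin": 0},
    {"gripper": 1,"tx": 0,"ty": 0,"tz": 0,"spin": 0},
    {"gripper": 1,"tx": 0,"ty": 0,"tz": 0,"spin": 0},
    {"gripper": 1,"tx": 0,"ty": 0,"tz": 0,"spin": 0},
    {"gripper": 1,"tx": 0,"ty": 0,"tz": 0,"spin": 0},
  ],
)

```text
time: 28.0
ee_pos: [0.453, 0.141, -0.0236]
orientation: [[0.0, -1.0, 0.001], [-1.0, -0.0, 0.001], [-0.001, -0.001, -1.0]]
contact_force: [-4.1, 0.4, 10.0]
opening: 0.507
```

Request:
arm_command(
  moves=[
    {"gripper": 1,"tx": 0,"ty": 0,"tz": 0.03,"spin": 0},
    {"gripper": 1,"tx": 0,"ty": 0,"tz": 0.12,"spin": 0},
    {"gripper": 1,"tx": 0.035,"ty": -0.031,"tz": 0,"spin": 0},
    {"gripper": 1,"tx": 0.07,"ty": -0.062,"tz": 0,"spin": 0},
    {"gripper": 1,"tx": 0.07,"ty": -0.062,"tz": 0,"spin": 0},
    {"gripper": 1,"tx": 0.035,"ty": -0.03,"tz": 0,"spin": 0},
    {"gripper": 1,"tx": 0,"ty": 0,"tz": 0,"spin": 0},
    {"gripper": 1,"tx": 0,"ty": 0,"tz": 0,"spin": 0},
  ],
)

```text
time: 28.8
ee_pos: [0.5363, 0.0662, 0.0352]
orientation: [[-0.001, -1.0, -0.0], [-1.0, 0.001, -0.0], [0.0, 0.0, -1.0]]
contact_force: [-0.8, -1.3, -0.9]
opening: 0.501
```

Request:
arm_command(
  moves=[
    {"gripper": 1,"tx": 0,"ty": 0,"tz": -0.06,"spin": 0},
    {"gripper": 1,"tx": 0,"ty": 0,"tz": -0.04,"spin": 0},
    {"gripper": 1,"tx": 0,"ty": 0,"tz": -0.015,"spin": 0},
    {"gripper": 1,"tx": 0,"ty": 0,"tz": 0,"spin": 0},
    {"gripper": 1,"tx": 0,"ty": 0,"tz": 0,"spin": 0},
  ],
)

```text
time: 29.3
ee_pos: [0.5368, 0.0672, -0.01]
orientation: [[0.001, -1.0, 0.001], [-1.0, -0.001, 0.0], [-0.0, -0.001, -1.0]]
contact_force: [-0.8, -0.3, -1.2]
opening: 0.51
```

```bash
cat > fit.py <<'E'
from h import *
from scipy.optimize import least_squares
def hsv(im): return cv2.cvtColor(im,cv2.COLOR_RGB2HSV).astype(int)
def hole(im,c,p,R=25):
    h=hsv(im);u0,v0=proj(p,c)[0].astype(int)
    d=((h[...,2]<140)&(h[...,1]<70)).astype(np.uint8)[v0-R:v0+R,u0-R:u0+R];n,l,s,ct=cv2.connectedComponentsWithStats(d)
    for i in range(1,n):
        if s[i,4]>60: print("hole",s[i],w(ct[i]+[u0-R,v0-R],p[2],c).round(4))
def edge(mask,c,q,z,r,a0=190,a1=350):
    "outermost mask pixel along image rays, circle fit of radius r at height z"
    cc=proj([q[0],q[1],z],c)[0];P=[]
    for a in np.radians(np.arange(a0,a1,4)):
        best=None
        for k in np.arange(20,170,.5):
            u,v=(cc+k*np.array([np.cos(a),np.sin(a)])).astype(int)
            if 0<=u<640 and 0<=v<480 and mask[v,u]: best=(u,v)
        if best: P.append(w(best,z,c)[:2])
    P=np.array(P);f=least_squares(lambda t:np.hypot(*(P-t).T)-r,q,loss="soft_l1",f_scale=.0005)
    print("edge fit",f.x.round(4),"res",np.median(abs(f.fun)).round(4),len(P));return f.x
E
python3 - <<'E'
from fit import *
o,c,im=look("w19.png",dict(orange_die=.03,brass_plate=.01),0);print(o["contact_force"])
zt=.002+o["ee_pos"][2]+.0236
hole(im,c,[o["ee_pos"][0]-.002,o["ee_pos"][1],zt+.013])
s=silhouettes("brass_plate","wrist")[0]["pixels"]; edge(s,c,[.536,.067],.01,.042)
E
```

```text
t 29.3 j [ 28.  22. -31.   0. -38. -28.] tcp [ 0.5368  0.0672 -0.01  ] yaw -179.9 open 0.51 tcp px [[319. 286.]]
orange_die 0.86 [323. 319. 120. 127.] bbox [0.5352 0.0638] ell [0.5352 0.0639] circ [0.5355 0.0649 0.0252] rect [43.7 49.6] 0.1
brass_plate 0.74 [322. 297. 208. 188.] bbox [0.5357 0.0642] ell [0.5362 0.0532] circ [0.5361 0.0663 0.0419] rect [83.6 47. ] 1.1
[-0.76649276 -0.27950736 -1.19214588]
hole [ 14  16  22  19 325] [0.5353 0.0669 0.0286]
edge fit [0.5358 0.0674] res 0.0004 40
```

Orange die reads (0.5353,0.0669) over the brass plate at (0.5358,0.067). Lowering and releasing.

Request:
arm_command(
  moves=[
    {"gripper": 1,"tx": 0.0012,"ty": 0,"tz": -0.008,"spin": 0},
    {"gripper": 1,"tx": 0,"ty": 0,"tz": -0.004,"spin": 0},
    {"gripper": 1,"tx": 0,"ty": 0,"tz": -0.0025,"spin": 0},
    {"gripper": 1,"tx": 0,"ty": 0,"tz": 0,"spin": 0},
    {"gripper": 1,"tx": 0,"ty": 0,"tz": 0,"spin": 0},
  ],
)

```text
time: 30.0
ee_pos: [0.5373, 0.0667, -0.0155]
orientation: [[0.0, -1.0, 0.001], [-1.0, -0.0, 0.0], [-0.0, -0.001, -1.0]]
contact_force: [-4.9, 0.7, 12.2]
opening: 0.508
```

Request:
arm_command(
  moves=[
    {"gripper": 0.35,"tx": 0,"ty": 0,"tz": 0,"spin": 0},
    {"gripper": 0,"tx": 0,"ty": 0,"tz": 0,"spin": 0},
    {"gripper": 0,"tx": 0,"ty": 0,"tz": 0,"spin": 0},
    {"gripper": 0,"tx": 0,"ty": 0,"tz": 0.05,"spin": 0},
    {"gripper": 0,"tx": 0,"ty": 0,"tz": 0.12,"spin": 0},
    {"gripper": 0,"tx": 0,"ty": 0,"tz": 0.12,"spin": 0},
    {"gripper": 0,"tx": 0,"ty": 0,"tz": 0.02,"spin": 0},
    {"gripper": 0,"tx": 0,"ty": 0,"tz": 0,"spin": 0},
  ],
)

```text
time: 30.8
ee_pos: [0.5383, 0.0673, 0.1094]
orientation: [[0.0, -1.0, 0.004], [-1.0, -0.0, 0.002], [-0.002, -0.004, -1.0]]
contact_force: [-0.1, 0.2, -1.0]
opening: 0.995
```

```bash
python3 - <<'E'
from fit import *
o,c,im=look("w20.png",dict(orange_die=.026,brass_plate=.01),0)
hole(im,c,[.5355,.067,.023])
E
```

```text
t 30.8 j [ 28.  13. -24.   0. -53. -28.] tcp [0.5383 0.0673 0.1094] yaw -180.0 open 0.995 tcp px [[319. 286.]]
orange_die 0.65 [326. 232.  70.  74.] bbox [0.5346 0.0639] ell [0.5357 0.0641] circ [0.5358 0.0648 0.0242] rect [45.7 47.2] 0.1
brass_plate 0.72 [324. 228. 122. 116.] bbox [0.5358 0.0657] ell [0.5358 0.0653] circ [0.5361 0.067  0.0422] rect [82.7 82.8] 0.0
hole [21 19 11 10 81] [0.5354 0.066  0.023 ]
```

Request:
arm_command(
  moves=[
    {"gripper": 0,"tx": -0.0383,"ty": 0.1,"tz": 0,"spin": 0},
    {"gripper": 0,"tx": -0.0383,"ty": 0.1,"tz": 0,"spin": 0},
    {"gripper": 0,"tx": -0.0383,"ty": 0.1,"tz": 0,"spin": 0},
    {"gripper": 0,"tx": -0.0383,"ty": 0.1,"tz": 0,"spin": 0},
    {"gripper": 0,"tx": -0.0383,"ty": 0.1,"tz": 0,"spin": 0},
    {"gripper": 0,"tx": -0.0383,"ty": 0.1,"tz": 0,"spin": 0},
    {"gripper": 0,"tx": 0,"ty": 0,"tz": 0,"spin": 0},
    {"gripper": 0,"tx": 0,"ty": 0,"tz": 0,"spin": 0},
  ],
)

```text
time: 31.75
ee_pos: [0.4439, 0.3068, 0.1056]
orientation: [[0.002, -1.0, -0.002], [-1.0, -0.002, -0.003], [0.003, 0.002, -1.0]]
contact_force: [-0.3, -0.4, -0.9]
opening: 1.004
```

```bash
python3 - <<'E'
from fit import *
o,c,im=look("w21.png",dict(gold_watch=.006),0)
b=silhouettes("gold_watch","wrist")[0]["bbox"];x0,y0=int(b[0]-40),int(b[1]-32);print(x0,y0)
save(cv2.resize(im[y0:y0+64,x0:x0+80],None,fx=9,fy=9,interpolation=cv2.INTER_CUBIC),"w21c.png")
E
```

```text
t 31.75 j [ 55.  13. -24.  -0. -53. -55.] tcp [0.4439 0.3068 0.1056] yaw -179.9 open 1.004 tcp px [[319. 286.]]
gold_watch 0.71 [327. 232.  40.  35.] bbox [0.4391 0.3077] ell [0.4379 0.3084] circ [0.4379 0.3089 0.0159] rect [26.6 28.7] 73.3
287 200
```

View pics/w21c.png

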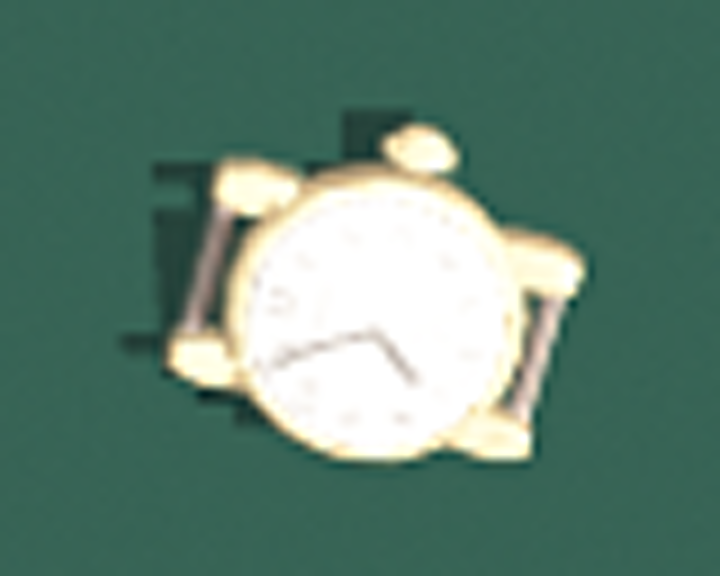

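Orange die is centred on the brass plate: dot at (0.5354,0.066), plate at (0.536,0.067). Gold watch lies dial up: dial centre at crop (375,318), crown (422,148), lug bar middles (207,268) and (540,355).

```bash
python3 - <<'E'
from h import *
c=cam("wrist");g=lambda u,v,z:w((u/9+287,v/9+200),z,c)[:2]
a,b,k,m=g(207,270,.006),g(540,356,.006),g(422,148,.006),g(375,318,.009)
d=a-b;print("bar mid",(a+b)/2,"len",np.linalg.norm(d),"ang",np.degrees(np.arctan2(d[1],d[0])),"dial",m)
lug=[g(*p,.006) for p in((255,185),(205,358),(550,262),(495,435))];e=(lug[0]+lug[1]-lug[2]-lug[3])/2;print("lugs",sum(lug)/4,np.degrees(np.arctan2(e[1],e[0])))
e=k-(a+b)/2;print("crown",np.linalg.norm(e),np.degrees(np.arctan2(e[1],e[0])))
E
```

```text
bar mid [0.4391552  0.30844444] len 0.02673056557838791 ang -15.001343126038545 dial [0.43913354 0.30802421]
lugs [0.43896648 0.30824939] -15.274528165751747
crown 0.013558236898649694 -105.46755027251629
```

Request:
arm_command(
  moves=[
    {"gripper": 0,"tx": -0.0085,"ty": 0,"tz": 0,"spin": 1},
    {"gripper": 0,"tx": 0,"ty": 0,"tz": 0,"spin": 1},
    {"gripper": 0,"tx": 0,"ty": 0,"tz": 0,"spin": 1},
    {"gripper": 0,"tx": 0,"ty": 0,"tz": 0,"spin": 1},
    {"gripper": 0,"tx": 0,"ty": 0,"tz": 0,"spin": 1},
    {"gripper": 0,"tx": 0,"ty": 0,"tz": 0,"spin": 1},
    {"gripper": 0,"tx": 0,"ty": 0,"tz": 0,"spin": 1},
    {"gripper": 0,"tx": 0,"ty": 0,"tz": 0,"spin": 1},
  ],
  newtons=20,
)

```text
time: 32.7
ee_pos: [0.4422, 0.3053, 0.1073]
orientation: [[0.598, -0.801, -0.0], [-0.801, -0.598, -0.0], [0.0, 0.001, -1.0]]
contact_force: [-1.4, -0.8, -0.1]
opening: 0.998
```

Request:
arm_command(
  moves=[
    {"gripper": 0,"tx": 0,"ty": 0,"tz": 0,"spin": 1},
    {"gripper": 0,"tx": 0,"ty": 0,"tz": 0,"spin": 1},
    {"gripper": 0,"tx": 0,"ty": 0,"tz": 0,"spin": 1},
    {"gripper": 0,"tx": 0,"ty": 0,"tz": 0,"spin": 1},
    {"gripper": 0,"tx": 0,"ty": 0,"tz": 0,"spin": 1},
    {"gripper": 0,"tx": 0,"ty": 0,"tz": 0,"spin": 1},
    {"gripper": 0,"tx": 0,"ty": 0,"tz": 0,"spin": 1},
    {"gripper": 0,"tx": 0,"ty": 0,"tz": 0,"spin": 1},
  ],
)

```text
time: 33.5
ee_pos: [0.4422, 0.3053, 0.1073]
orientation: [[0.958, -0.285, -0.0], [-0.285, -0.958, -0.0], [-0.0, 0.0, -1.0]]
contact_force: [-0.6, 0.6, -0.3]
opening: 0.998
```

Request:
arm_command(
  moves=[
    {"gripper": 0,"tx": 0,"ty": 0,"tz": -0.05,"spin": 0.36},
    {"gripper": 0,"tx": 0,"ty": 0,"tz": -0.1,"spin": 0},
    {"gripper": 0,"tx": 0,"ty": 0,"tz": -0.05,"spin": 0},
    {"gripper": 0,"tx": 0,"ty": 0,"tz": 0,"spin": 0},
    {"gripper": 0,"tx": 0,"ty": 0,"tz": 0,"spin": 0},
    {"gripper": 0,"tx": 0,"ty": 0,"tz": 0,"spin": 0},
  ],
)

```text
time: 34.1
ee_pos: [0.4427, 0.3071, 0.0289]
orientation: [[0.966, -0.259, 0.001], [-0.259, -0.966, 0.001], [0.001, -0.002, -1.0]]
contact_force: [1.1, 0.2, 0.8]
opening: 0.999
```

```bash
python3 - <<'E'
from fit import *
o,c,im=look("w22.png",dict(gold_watch=.006),0)
d=silhouettes("gold_watch","wrist")[0];m=d["pixels"];r,k=np.nonzero(m);print(r.min(),r.max(),k.min(),k.max())
for i in range(r.min(),r.max()+1,2): print("".join(".#"[int(v)] for v in m[i,k.min():k.max()+1]))
E
```

```text
t 34.1 j [ 56.  18. -29.   0. -43.  19.] tcp [0.4427 0.3071 0.0289] yaw -105.0 open 0.999 tcp px [[324. 285.]]
gold_watch 0.66 [324. 275.  52.  52.] bbox [0.4388 0.308 ] ell [0.4387 0.3085] circ [0.4384 0.3089 0.0164] rect [26.3 29. ] 75.0
249 302 300 351
.........#........................####..............
.......################################.............
......##################################............
......#######....#######################............
......##################################............
......##################################............
......##################################............
.....####################################...........
....######################################..........
..#########################################.........
..##########################################........
.############################################.......
.#################################################..
###################################################.
####################################################
###################################################.
#############################################.......
.###########################################........
..#########################################.........
...#######################################..........
....#####################################...........
.....###################################............
......#################################.............
......#################################.............
......#################################.............
......#################################.............
.......#####....................#######.............
```

Request:
arm_command(
  moves=[
    {"gripper": 0,"tx": -0.006,"ty": 0.0015,"tz": -0.07,"spin": 0},
    {"gripper": 0,"tx": 0,"ty": 0,"tz": -0.04,"spin": 0},
    {"gripper": 0,"tx": 0,"ty": 0,"tz": -0.02,"spin": 0},
    {"gripper": 0,"tx": 0,"ty": 0,"tz": 0,"spin": 0},
    {"gripper": 0,"tx": 0,"ty": 0,"tz": 0,"spin": 0},
    {"gripper": 0,"tx": 0,"ty": 0,"tz": 0,"spin": 0},
  ],
)

```text
time: 34.85
ee_pos: [0.4399, 0.308, -0.0235]
orientation: [[0.966, -0.259, 0.001], [-0.259, -0.966, 0.001], [0.001, -0.002, -1.0]]
contact_force: [0.1, 0.8, 0.6]
opening: 1.002
```

Request:
arm_command(
  moves=[
    {"gripper": 1,"tx": 0,"ty": 0,"tz": 0,"spin": 0},
    {"gripper": 1,"tx": 0,"ty": 0,"tz": 0,"spin": 0},
    {"gripper": 1,"tx": 0,"ty": 0,"tz": 0,"spin": 0},
    {"gripper": 1,"tx": 0,"ty": 0,"tz": 0,"spin": 0},
    {"gripper": 1,"tx": 0,"ty": 0,"tz": 0,"spin": 0},
    {"gripper": 1,"tx": 0,"ty": 0,"tz": 0,"spin": 0},
    {"gripper": 1,"tx": 0,"ty": 0,"tz": 0,"spin": 0},
  ],
)

```text
time: 35.55
ee_pos: [0.4394, 0.3073, -0.0243]
orientation: [[0.966, -0.259, 0.0], [-0.259, -0.966, 0.0], [0.0, -0.0, -1.0]]
contact_force: [-1.0, -0.8, 4.1]
opening: 0.242
```

Gripped. Lifting high and carrying it to the orange die.

Request:
arm_command(
  moves=[
    {"gripper": 1,"tx": 0,"ty": 0,"tz": 0.02,"spin": 0},
    {"gripper": 1,"tx": 0,"ty": 0,"tz": 0.06,"spin": 0},
    {"gripper": 1,"tx": 0,"ty": 0,"tz": 0.1,"spin": 0},
    {"gripper": 1,"tx": 0,"ty": 0,"tz": 0.02,"spin": 0},
  ],
)

```text
time: 35.95
ee_pos: [0.4411, 0.3093, 0.0598]
orientation: [[0.966, -0.258, 0.004], [-0.258, -0.966, 0.005], [0.003, -0.005, -1.0]]
contact_force: [-0.3, 1.1, 0.1]
opening: 0.241
```

Request:
arm_command(
  moves=[
    {"gripper": 1,"tx": 0.0205,"ty": -0.05,"tz": 0,"spin": 0},
    {"gripper": 1,"tx": 0.0405,"ty": -0.1,"tz": 0,"spin": 0},
    {"gripper": 1,"tx": 0.0405,"ty": -0.1,"tz": 0,"spin": 0},
    {"gripper": 1,"tx": 0.0405,"ty": -0.1,"tz": 0,"spin": 0},
    {"gripper": 1,"tx": 0.0405,"ty": -0.1,"tz": 0,"spin": 0},
    {"gripper": 1,"tx": 0.0405,"ty": -0.1,"tz": 0,"spin": 0},
    {"gripper": 1,"tx": 0.0215,"ty": -0.0555,"tz": 0,"spin": 0},
  ],
)

```text
time: 36.65
ee_pos: [0.5377, 0.0625, 0.0556]
orientation: [[0.965, -0.26, -0.0], [-0.26, -0.965, -0.0], [-0.0, 0.0, -1.0]]
contact_force: [0.3, -0.5, 0.5]
opening: 0.24
```

Request:
arm_command(
  moves=[
    {"gripper": 1,"tx": 0,"ty": 0,"tz": -0.06,"spin": 0},
    {"gripper": 1,"tx": 0,"ty": 0,"tz": -0.04,"spin": 0},
    {"gripper": 1,"tx": 0,"ty": 0,"tz": -0.02,"spin": 0},
    {"gripper": 1,"tx": 0,"ty": 0,"tz": 0,"spin": 0},
    {"gripper": 1,"tx": 0,"ty": 0,"tz": 0,"spin": 0},
    {"gripper": 1,"tx": 0,"ty": 0,"tz": 0,"spin": 0},
  ],
)

```text
time: 37.25
ee_pos: [0.5377, 0.0656, 0.0084]
orientation: [[0.966, -0.258, 0.001], [-0.258, -0.966, 0.001], [0.001, -0.001, -1.0]]
contact_force: [0.6, -0.4, -0.1]
opening: 0.242
```

```bash
python3 - <<'E'
from fit import *
o,c,im=look("w23.png",{},0);zb=.002+o["ee_pos"][2]+.0243;print("bottom",zb,o["contact_force"])
for n,z in(("gold_watch",zb+.006),("orange_die",.026),("brass_plate",.01)):
    for d in silhouettes(n,"wrist")[:1]:
        m=d["pixels"];b=d["bbox"];r,k=np.nonzero(m);print(n,round(d["confidence"],2),b,"bbox",w(b[:2],z,c).round(4))
        if n=="gold_watch":
            for i in range(r.min(),r.max()+1,3): print(i,"".join(".#"[int(v)] for v in m[i,k.min():k.max()+1:2]))
        else: edge(m,c,[.536,.067],z,.023 if n[0]=="o" else .042)
E
```

```text
t 37.25 j [ 28.  20. -30.   0. -40.  47.] tcp [0.5377 0.0656 0.0084] yaw -105.0 open 0.242 tcp px [[324. 285.]]
bottom 0.03467663999274431 [ 0.60534576 -0.40644883 -0.10689871]
gold_watch 0.61 [320.4, 316.7, 53.2, 71.2] bbox [0.5381 0.0671 0.0407]
281 ....#......................
284 ...######..#############...
287 ..#######################..
290 ..#######################..
293 ..#######################..
296 ...######################..
299 ..#######################..
302 .#########################.
305 ###########################
308 ###########################
311 ###########################
314 .##########################
317 .##########################
320 .##########################
323 ###########################
326 ###########################
329 ###########################
332 .##########################
335 .#########################.
338 ..#######################..
341 ...######################..
344 ...######################..
347 ...######################..
350 ...####..............###...
353 ....##.....................
orange_die 0.93 [324.2, 297.9, 105.8, 109.1] bbox [0.5389 0.0653 0.026 ]
edge fit [0.5386 0.0651] res 0.0004 40
brass_plate 0.92 [321.8, 283.0, 185.5, 172.2] bbox [0.5394 0.0662 0.01  ]
edge fit [0.5362 0.0675] res 0.0004 40
```

Request:
arm_command(
  moves=[
    {"gripper": 1,"tx": -0.0025,"ty": -0.0016,"tz": -0.012,"spin": 0},
    {"gripper": 1,"tx": 0,"ty": 0,"tz": -0.006,"spin": 0},
    {"gripper": 1,"tx": 0,"ty": 0,"tz": 0,"spin": 0},
    {"gripper": 1,"tx": 0,"ty": 0,"tz": 0,"spin": 0},
    {"gripper": 1,"tx": 0,"ty": 0,"tz": 0,"spin": 0},
  ],
)

```text
time: 37.95
ee_pos: [0.5362, 0.0644, 0.0003]
orientation: [[0.966, -0.259, -0.0], [-0.259, -0.966, -0.0], [-0.0, 0.0, -1.0]]
contact_force: [0.0, -0.5, -0.9]
opening: 0.244
```

```bash
python3 - <<'E'
from fit import *
o,c,im=look("w24.png",{},0);e=o["ee_pos"];zb=.002+e[2]+.0243;print("bottom",zb,o["contact_force"])
d=silhouettes("gold_watch","wrist")[0];m=d["pixels"];b=d["bbox"]
for z in(.004,.006):print("watch",w(b[:2],zb+z,c).round(4))
# orange rim: bright top ring rays; print V/hue profile along tool +x image-up and both diagonals
h=hsv(im);cc=proj([.5358,.0663,.026],c)[0];print("cc",cc)
or_=(h[...,0]>3)&(h[...,0]<20)&(h[...,1]>170)
for a in(225,250,270,290,315):
    s=[]
    for k in range(30,66):
        u,v=(cc+k*np.array([np.cos(np.radians(a)),np.sin(np.radians(a))])).astype(int);s.append("%d%s"%(h[v,u,2],"" if or_[v,u] else "x"))
    print(a," ".join(s))
E
```

```text
t 37.95 j [ 28.  21. -30.   0. -39.  47.] tcp [5.362e-01 6.440e-02 3.000e-04] yaw -105.0 open 0.244 tcp px [[324. 285.]]
bottom 0.026570665304046052 [ 0.01158985 -0.47342702 -0.90313383]
watch [0.5357 0.0661 0.0306]
watch [0.5367 0.0658 0.0326]
cc [320.02193651 311.22923253]
225 245x 246 249 248 248 248 248 248 248 248 249 249 190 246 248 248 248 248 248 249 249 249 250x 249 247 239 194 200 200 52x 51x 115x 224x 228x 226x 226x
250 223x 251 249 248 248 248 248 248 248 247 247 255x 255x 255x 255x 255x 255x 255x 255x 255x 255x 255x 255x 245 239 206 210 212 224 31x 28x 28x 27x 27x 112x 232x
270 249 248 248 248 248 248 248 248 249 248 248 191 255x 255x 255x 255x 255x 255x 255x 255x 255x 255x 255x 247 242 214 217 218 227 76x 28x 30x 29x 29x 23x 190x
290 219x 251 249 248 248 248 248 249 249 248 247 189 236 247 247 247 247 248 248 249 249 251x 254x 251 246 233 217 218 230 38x 26x 31x 26x 26x 22x 243x
315 251x 251x 247x 244x 228x 218x 250 249 248 248 248 245 216 209 239 247 247 248 248 248 249 249 249 251x 251x 249 240 211 209 156 26x 25x 53x 244x 233x 233x
```

```bash
python3 - <<'E'
from fit import *
c=cam("wrist");cc=proj([.5358,.0663,.026],c)[0]
def f(d,z,r):
    P=np.array([w(cc+k*np.array([np.cos(np.radians(a)),np.sin(np.radians(a))]),z,c)[:2] for a,k in d.items()])
    s=least_squares(lambda t:np.hypot(*(P-t).T)-r,[.536,.066]);print(s.x.round(4),(s.fun*1e3).round(1))
f({225:42,250:41.2,270:41,290:41,315:42.7},.026,.017)
f({225:52.5,250:52.5,270:52.7,290:53,315:54},.026,.0225)
f({225:55.5,250:55,270:54.7,290:55,315:56.7},.025,.023)
E
```

```text
[0.536  0.0661] [ 0.   0.   0.  -0.1  0.1]
[0.5349 0.0661] [-0.4  0.2  0.3  0.1 -0.4]
[0.5351 0.0662] [-0.2  0.1  0.1 -0.1 -0.1]
```

The recess centre fits at (0.536,0.066) and the watch reads (0.536,0.066), so it is aligned. Lowering to seat it.

Request:
arm_command(
  moves=[
    {"gripper": 1,"tx": 0,"ty": 0,"tz": -0.004,"spin": 0},
    {"gripper": 1,"tx": 0,"ty": 0,"tz": -0.002,"spin": 0},
    {"gripper": 1,"tx": 0,"ty": 0,"tz": -0.001,"spin": 0},
    {"gripper": 1,"tx": 0,"ty": 0,"tz": 0,"spin": 0},
    {"gripper": 1,"tx": 0,"ty": 0,"tz": 0,"spin": 0},
  ],
)

```text
time: 38.55
ee_pos: [0.5362, 0.0645, -0.0025]
orientation: [[0.966, -0.259, 0.0], [-0.259, -0.966, 0.0], [0.0, -0.0, -1.0]]
contact_force: [0.5, -0.8, -0.5]
opening: 0.239
```

Still free, so it is already below the rim with no contact. A little lower.

Request:
arm_command(
  moves=[
    {"gripper": 1,"tx": 0,"ty": 0,"tz": -0.0015,"spin": 0},
    {"gripper": 1,"tx": 0,"ty": 0,"tz": -0.001,"spin": 0},
    {"gripper": 1,"tx": 0,"ty": 0,"tz": 0,"spin": 0},
    {"gripper": 1,"tx": 0,"ty": 0,"tz": 0,"spin": 0},
  ],
)

```text
time: 38.95
ee_pos: [0.5362, 0.0644, -0.0033]
orientation: [[0.966, -0.259, 0.0], [-0.259, -0.966, 0.0], [0.0, -0.0, -1.0]]
contact_force: [-1.5, 0.3, 5.6]
opening: 0.241
```

Contact at -0.0033, exactly the recess floor height. Releasing, rising and checking everything.

Request:
arm_command(
  moves=[
    {"gripper": 0.65,"tx": 0,"ty": 0,"tz": 0,"spin": 0},
    {"gripper": 0.5,"tx": 0,"ty": 0,"tz": 0,"spin": 0},
    {"gripper": 0,"tx": 0,"ty": 0,"tz": 0.01,"spin": 0},
    {"gripper": 0,"tx": 0,"ty": 0,"tz": 0.05,"spin": 0},
    {"gripper": 0,"tx": 0,"ty": 0,"tz": 0.12,"spin": 0},
    {"gripper": 0,"tx": 0,"ty": 0,"tz": 0.1,"spin": 0},
    {"gripper": 0,"tx": 0,"ty": 0,"tz": 0,"spin": 0},
    {"gripper": 0,"tx": 0,"ty": 0,"tz": 0,"spin": 0},
  ],
)

```text
time: 39.75
ee_pos: [0.5365, 0.0647, 0.1097]
orientation: [[0.966, -0.259, 0.002], [-0.259, -0.966, 0.001], [0.002, -0.002, -1.0]]
contact_force: [-1.2, -0.1, -1.7]
opening: 1.0
```

```bash
python3 - <<'E'
from fit import *
o,c,im=look("w25.png",dict(gold_watch=.028,orange_die=.026,brass_plate=.01,push_die=.044,blue_die=.026),0)
m=silhouettes("gold_watch","wrist")[0]["pixels"];r,k=np.nonzero(m)
for i in range(r.min(),r.max()+1,2): print("".join(".#"[int(v)] for v in m[i,k.min():k.max()+1]))
snapshot("top");ct=cam("top")
for n,z in dict(steel_plate=.01,brass_plate=.01,blue_die=.026,orange_die=.026,push_die=.044,steel_watch=.03,gold_watch=.03,parts_jar=.022,clear_box=.02).items():
    for d in silhouettes(n,"top")[:1]:
        b=d["bbox"];print(n,round(d["confidence"],2),np.round(b,0),np.round(w(b[:2],z,ct),3))
E
```

```text
t 39.75 j [ 28.  13. -24.  -0. -54.  47.] tcp [0.5365 0.0647 0.1097] yaw -105.0 open 1.0 tcp px [[324. 285.]]
gold_watch 0.78 [324. 238.  40.  41.] bbox [0.5357 0.0646] ell [0.5354 0.0648] circ [0.5352 0.0652 0.0166] rect [26.1 29.8] 74.3
orange_die 0.81 [323. 235.  64.  68.] bbox [0.5376 0.0648] ell [0.5378 0.0655] circ [0.5373 0.0652 0.0238] rect [44.8 46.7] 75.0
brass_plate 0.88 [321. 229. 120. 118.] bbox [0.5379 0.0659] ell [0.5381 0.0669] circ [0.5366 0.0667 0.0427] rect [82.7 82.9] 75.0
push_die 0.68 [ 86. 305.  56.  49.] bbox [0.5365 0.2225] ell [0.5384 0.2237] circ [0.5378 0.2234 0.0203] rect [30.6 40.4] 21.3
blue_die 0.74 [ 97. 293.  93.  88.] bbox [0.5375 0.2248] ell [0.5382 0.2255] circ [0.5376 0.2243 0.0335] rect [59.1 64. ] 21.2
......############........####...........
....###########################..........
....###########################..........
....###########################..........
....###########################..........
....###########################..........
...#############################.........
..###############################........
.#################################.......
###################################......
########################################.
#########################################
#########################################
########################################.
####################################.....
.##################################......
..###############################........
....############################.........
....############################.........
....###########################..........
.....##########################..........
.....##########################..........
...........................##............
push_die 0.26 [259. 169.  42.  30.] [0.661 0.251 0.044]
parts_jar 0.64 [376. 344.  27.  19.] [0.397 0.064 0.022]
clear_box 0.88 [260. 169.  42.  29.] [0.666 0.252 0.02 ]
```

```bash
python3 -c "
from bench import *
print(hand_in(), observe()['time'])"
```

```text
the job is handed in; nothing more can be done
the job is handed in; nothing more can be done
```

I laid out both presses and handed the job in at about 40 s. The arm was raised clear with the gripper open.

- **Silver plate:** The blue die stands on the plate about 1.5 mm off its centre. The steel watch lies dial up on the recess floor, within about 0.5 mm. The white push die is on the watch with its stud hole up, within about 0.5 mm. All three touched down at the heights I expected.
- **Brass plate:** The orange die is about 1 mm off the plate's centre. The gold watch lies dial up; it touched down at recess-floor height. Just before release it read about 0.5 mm from the recess centre. Afterwards its outline read about 1–2 mm from the die outline, and that figure is loose because the die's visible side wall skews it.
- **Bystanders:** The jar and the clear box read within about 2 mm of where they started, which is within camera accuracy.

**What went wrong:**
- My first three move calls were refused because I left out a field.
- The finger tips turned out to be about 28 mm above the reported TCP. My first two grips on the blue die therefore missed. On the second one the tips pressed into its recess with about 26 N before I lifted off. The die was undamaged in view and gripped properly on the third try.

**Checks that failed or disagreed:**
- In the last top view the networks found only the jar and the box, plus one low-confidence false hit for the push die. The placed parts are therefore confirmed only by the earlier wrist-camera measurements.
- In the last wrist view, from off to the side, the silver-plate stack read about 4–5 mm lower in y than it did from directly above. I put that down to the viewing angle.

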